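# Set the sprung drying rack and lean the painted plaques on it

## Task

Set up the drying rack: by its red handle, pull the sprung foot rail out towards the robot until the handle stands at the notch marked with the red tag, and swing the handle fully down into that notch so that the rail stays locked at that length. Then lean every painted plaque on the rack, side by side, square to the rail and not overlapping: rose end down on the rail and against its blue lip, back resting on the steel bar, relief side outwards. Leave the plaques at rest and the rail locked, and do not push the brush, paint pot, varnish jar or sanding block out of their places.

Things in the scene. Friction and masses are not known exactly. Their poses are not given: they have to be found in the camera images.
- rack: Wooden drying rack, 0.4 m wide, fixed, turned by up to 0.1 rad. Origin: on the table under the middle of its steel bar; x points away from the robot (rail to bar), y along the bar. End posts at y = -178 and +178 mm, 58 mm high. The sprung foot rail slides in front (-x) of the bar; a brass notched gate stands at the -y end.
- bar_mid (a point): Middle of the steel bar that plaques lean back on, on its centre line, 55 mm above the table; axes as the rack's. Bar diameter 10 mm, 340 mm long between the posts.
- gate (a point): Foot of the brass gate, at table height, rack x = -101, y = -213 mm; axes as the rack's. Upright teeth 49 mm high, 8 mm thick in y, 4 mm in x, leave three notches open at the top, 16 mm wide, centred 20 mm to +x of this point, at it, and 20 mm to -x. Solid brass from 28 to 56 mm to +x (home end).
- foot (a joint): Foot rail on a return spring: 0 = home, grows as pulled out along rack -x (towards the robot), at most 0.075 m. The spring pulls it home with 4.2 N plus 70 N per m; let go unlocked, it runs back. At 0.025, 0.045, 0.065 the handle is level with the notch centres; locked, it leans on the home-side tooth, about 4 mm less.
- foot_seat (a point): On the rail floor at the foot of its blue lip, mid-length, 8 mm above the table; axes as the rack's; moves with the rail; 41 mm to -x of the bar centre when home. Level white floor from here 50 mm to +x; lip on the -x side, 14 mm above the floor, 10 mm thick; both 332 mm long in y. At the three notches plaques lean at about 44, 36 and 29 degrees from level.
- bolt (a joint): Red handle's turn: 0 = up (15 degrees off upright, to rack -y); grows as it swings down to rack -y about an axis along rack x; stops at 1.15 rad, nearly level. Light friction holds it where left. From about 0.6 on, its rod lies between gate teeth and locks the rail; beside a notch it strikes a tooth's top. Counts as down above 0.85.
- bolt_grip (a point): Grip point on the handle's red sleeve (14 mm diameter, from 34 to 69 mm from the hinge axis), on its centre line 48 mm from the axis; bare 8 mm rod nearer the axis. 81 mm above the table when the handle is up, 42 mm when down. Fingers that close along rack x let it turn between them. Its axes are not the rack's.
- bolt_axis (a point): Point on the handle's hinge axis in the handle's plane, 35 mm above the table, at rack y = -195 mm, 15 mm to -x of foot_seat; moves with the rail; the handle's rod leaves it at right angles to rack x. Its axes turn with the handle.
- tag_red: Red tag (15 x 16 x 6 mm, fixed; origin centre of underside; axes as the rack's) on the outer (-y) side of the gate at rack y = -230 mm, level in rack x with the CENTRE of the wanted notch. Two like white tags stand at the other two notches.
- plaque_a: Plaster plaque, pale sky blue, gold tower and red roses in relief: 125 mm long (x), 40 wide (y), 10 thick (z; the relief is look only), 0.06 to 0.12 kg, may be absent. Origin: middle of its LOWER (rose) end, on the plain underside. x runs to its top (spire) end, z out of the relief. Starts flat on the table, relief up.
- plaque_b: Plaster plaque, pale grey-green, gold tower and red roses in relief: 125 mm long (x), 40 wide (y), 10 thick (z; the relief is look only), 0.06 to 0.12 kg, may be absent. Origin: middle of its LOWER (rose) end, on the plain underside. x runs to its top (spire) end, z out of the relief. Starts flat on the table, relief up.
- plaque_c: Plaster plaque, mid grey-blue, gold tower and red roses in relief: 125 mm long (x), 40 wide (y), 10 thick (z; the relief is look only), 0.06 to 0.12 kg, may be absent. Origin: middle of its LOWER (rose) end, on the plain underside. x runs to its top (spire) end, z out of the relief. Starts flat on the table, relief up.
- plaque_d: Plaster plaque, off-white, gold tower and red roses in relief: 125 mm long (x), 40 wide (y), 10 thick (z; the relief is look only), 0.06 to 0.12 kg, may be absent. Origin: middle of its LOWER (rose) end, on the plain underside. x runs to its top (spire) end, z out of the relief. Starts flat on the table, relief up.
- brush: Bystander: paint brush about 170 mm long lying on the table.
- paint_pot: Bystander: small white paint pot, red cap, 40 mm diameter, 42 mm high; origin centre of underside.
- varnish_jar: Bystander: amber jar, yellow cap, 48 mm diameter, 55 mm high; origin centre of underside.
- sanding_block: Bystander: green sanding block 65 x 40 x 25 mm; origin centre of underside.
There are look-alikes about, which are no part of the job. What is shaped like the plaque_a but orange is not meant.

How it is judged:
By the outcome, as a careful person would: the job done as asked, in the order asked, and still so for the second after the job is handed in, with the robot touching nothing.
Of plaque_a, plaque_b, plaque_c, plaque_d only 3 to 4 are there at a start; the rules pass over those that are not, and their reading is None.
At some moment in a run one of plaque_a, plaque_b, plaque_c, plaque_d may be knocked a few centimetres aside while the robot is not near it.
It also fails if it takes over 208 s, if anything falls off the work surface, if the arm or the gripper's body presses on something with over 40 N, if the wrist force passes 120 N, or if a joint passes its speed limit or range.

## Robot

A 7-joint arm with a two-finger parallel gripper is mounted at the origin on the work surface. World frame = base frame: x ahead of the robot, y to its left, z up, the work surface at z = 0. Lengths are in m, angles in rad, forces in N, time in s.
With the tool pointing down it reaches from about 0.4 to 0.9 m from the base axis. Payload 5.5 kg.
Tool frame: the origin (TCP) lies on the centre line of the jaws, within the pads' length; the fingertips stand 11 mm ahead of it and the grasp point (between the pads) lies 8 mm behind it (ctrl.nose_length is the distance from the TCP to the fingertips, in m); z points along the fingers, x is the direction in which the jaws open and shut, and the axes are right-handed (so a half turn about z gives the same grasp; the last joint's range is limited). The gripper opens to 92 mm and grips with 3 to 60 N. Pads are 19 mm wide; open, the fingers measure 130 mm over their backs; the gripper's body (75 mm by 190 mm) begins 47 mm behind the grasp point.
Start: joints at [-0.944, 0.501, -0.427, 1.55, 0.221, 1.138, -0.21], TCP at [0.231, 0.607, 0.213] pointing down, gripper open.
Joint ranges: [-2.88, 2.88], [-0.31, 2.03], [-1.54, 1.56], [0.2, 2.42], [-1.41, 4.55], [0.19, 2.02], [-2.57, 2.57]. Speed limits (rad/s): [2.57, 2.57, 3.14, 3.14, 3.14, 3.14, 3.14].

## Interface

Orientations are given as a unit quaternion [x, y, z, w].
In Python, from plant import ctrl gives the robot as it stands.
- The arm moves only by the tool move_arm, never from a script. Its argument "motion" is a list that holds one entry, the list of rows, each a list of 7 numbers: the shift along the world's x, y, z in m, then the turn, a rotation vector about the world's x, y, z in rad, then the opening in per cent of the stroke, from 0 (shut) to 100 (fully open). A call has 1 to 5 rows; each row shifts and turns the commanded pose from where the row before left it; what a row does not reach is not made up. A row lasts 1/12 s, in which the tool goes at most 41.7 mm and 7.16 degrees, less where a joint would pass 70% of its speed; a pose out of reach is approached as far as the arm can. A call is refused whole if a number of a shift passes 0.0417 or a number of a turn 0.125, either way. A call with a gripper value outside its range is refused whole. The fingers move at their own pace and stop on an object; the grip force is fixed at half the most. Time passes only in rows, so rows that do not move let the fingers close. It gives the time, the measured TCP pose, the force and the opening at its end, in the units of the state.
- ctrl.state(): the state, without advancing time (a new reading comes with each control period).
- ctrl.snapshot(name): name is "scene" or "side" or "wrist"; returns a dict with "pixels" (480x640x3 uint8, red, green, blue), "fx", "fy", "cx", "cy" (pixels), "pose" (4x4, takes a point from camera to world coordinates). Camera axes: x right, y up, looking along -z (the intrinsics and any distortion apply to the point x, -y, -z); pixel columns grow to the right and rows downward; lengths in m; the calibration is good to about 2 mm. A picture is of the moment at which its call begins. There is no depth.
- ctrl.hand_in(): hands the job in, once; it reports no verdict.
Trained networks look in a picture, given as the dict that the camera call returned (one of the last four; its "shot" number tells which), for a name from the list of things; names that differ only in an ending like _2 or _b are one class to them, and where a whole thing is asked for, a point or a joint stands for the part that bears it (a point fixed in the world has none). Each returns a list of dicts, best first, with "p" (0 to 1); they miss things now and then, are a little off and sometimes report something else, mostly with a low value. They report only what shows in the picture. A call takes as long as a camera call. They do not tell look-alikes from the thing itself.
- ctrl.spot_in(name, picture): "at" ([x, y, z] in m, in world coordinates, good to about 4 mm: the middle of the surface that is visible of it).
- ctrl.landmark_of(name, picture): "at" ([x, y, z] in m, in world coordinates, good to about 4 mm: a listed point, or the origin of a listed thing).
The state is a dict: "time": time; "joints": joint angles; "dq": joint speeds; "tau": joint torques, N m; "tcp_pos": TCP position; "eef_rot": TCP orientation; "force": force on the tool from outside, world axes, zero at the start; "torque": the same for the moment, N m; "gripper_width": finger opening in m.
Only numpy, scipy, OpenCV 4.12 (cv2) and the standard library are available. Lean on these libraries where they do the work, as an engineer would, in place of code of your own. Each camera call takes 0.05 s, during which the arm holds its last target. There are 200 camera calls.

## Working session

There is one attempt and no reset: what is moved stays moved. The work goes in short steps, Python scripts to look and compute and a tool call to move; the robot and the scene stay as the last step left them, time stands still between calls to the robot, and variables do not carry over. Pictures are saved under pics/ and viewed, about 12 in all and at most 16, crops included, and the job is handed in when it is done.

Besides the shell and the picture viewer there is one more tool, called after "Call:" as a command line: name --argument value ..., lists and objects as JSON in quotes. move_arm: Moves the arm, as the interface text tells. Its arguments: {"type":"object","properties":{"motion":{"type":"array","items":{"type":"array","items":{"type":"array","items":{"type":"number"}}}}},"required":["motion"]}

```bash
mkdir -p pics; ls; cat > h.py <<'E'
import numpy as np, cv2
from plant import ctrl
def save(n,s): cv2.imwrite(f'pics/{n}.png',s['pixels'][:,:,::-1])
def pix(s,P):
    T=np.linalg.inv(np.array(s['pose']));p=T[:3,:3]@np.array(P)+T[:3,3]
    return np.round([s['cx']+s['fx']*p[0]/-p[2], s['cy']+s['fy']*p[1]/p[2]],1)
def ray(s,u,v,z):
    T=np.array(s['pose']);d=T[:3,:3]@np.array([(u-s['cx'])/s['fx'],-(v-s['cy'])/s['fy'],-1])
    return T[:3,3]+d*(z-T[2,3])/d[2]
E
python3 - <<'E'
from h import *
names="rack bar_mid gate foot_seat bolt_grip bolt_axis tag_red plaque_a brush paint_pot varnish_jar sanding_block".split()
for c in("scene","side"):
    s=ctrl.snapshot(c);save(c+'0',s);print(c,s['fx'],np.round(s['pose'],3).tolist(), [k for k in s])
    for n in names:
        try:
            print(n,[(np.round(d['at'],3).tolist(),round(d['p'],2),pix(s,d['at']).tolist()) for d in ctrl.landmark_of(n,s)])
        except Exception as e: print(n,e)
print(ctrl.state(),ctrl.nose_length)
E
```

```text
pics
scene 462.6076494588713 [[0.013, -0.524, 0.852, 1.641], [1.0, 0.028, 0.001, -0.087], [-0.025, 0.852, 0.524, 0.779], [0.0, 0.0, 0.0, 1.0]] ['pixels', 'fx', 'fy', 'cx', 'cy', 'pose', 'shot']
rack [([0.653, 0.133, 0.007], 0.73, [396.8, 289.8])]
bar_mid [([0.654, 0.135, 0.054], 0.98, [399.0, 275.9])]
gate [([0.547, -0.076, 0.001], 0.89, [318.2, 270.7])]
foot_seat [([0.612, 0.136, 0.012], 0.83, [395.4, 279.0]), ([0.352, -0.126, 0.005], 0.63, [301.5, 235.3]), ([0.655, 0.133, 0.005], 0.34, [396.8, 290.9])]
bolt_grip [([0.587, -0.079, 0.082], 0.56, [317.0, 255.0])]
bolt_axis [([0.609, -0.411, 0.0], 0.69, [198.5, 287.3]), ([0.589, -0.06, 0.037], 0.46, [324.0, 269.0]), ([0.615, 0.135, 0.012], 0.26, [395.4, 279.7])]
tag_red [([0.542, -0.092, 0.001], 0.51, [312.6, 270.0])]
plaque_a [([0.372, -0.354, -0.004], 0.91, [230.9, 243.0]), ([0.325, -0.571, 0.003], 0.78, [166.9, 235.7]), ([0.351, -0.128, 0.001], 0.57, [301.0, 236.4]), ([0.516, -0.26, 0.0], 0.53, [255.6, 266.8])]
brush [([0.423, 0.046, 0.0], 0.93, [356.3, 246.9])]
paint_pot [([0.59, -0.059, 0.035], 0.62, [324.4, 269.8]), ([0.607, -0.4
[... 1475 characters left out ...]
, 'joints': array([-0.94377837,  0.50087024, -0.42700692,  1.55039866,  0.22081043,
        1.13832196, -0.2102884 ]), 'dq': array([ 1.09767330e-03, -4.27750510e-04,  6.02264671e-04, -5.90291821e-04,
        1.29447156e-03,  3.61909090e-04, -6.48143883e-05]), 'tau': array([ 1.65460583e-04, -5.66446352e+01, -5.81045866e+00, -2.79503024e+01,
       -6.67049177e-02,  2.06448039e-02,  2.38534312e-05]), 'tcp_pos': array([0.23126451, 0.60746465, 0.21294851]), 'eef_rot': array([ 8.23346033e-01,  5.67539698e-01,  6.38438002e-06, -1.50599287e-05]), 'force': array([0.53572205, 0.18402726, 0.09062991]), 'torque': array([-0.05048368,  0.02649508,  0.0083185 ]), 'gripper_width': 0.0918298329659506} 0.011
```

View pics/scene0.png

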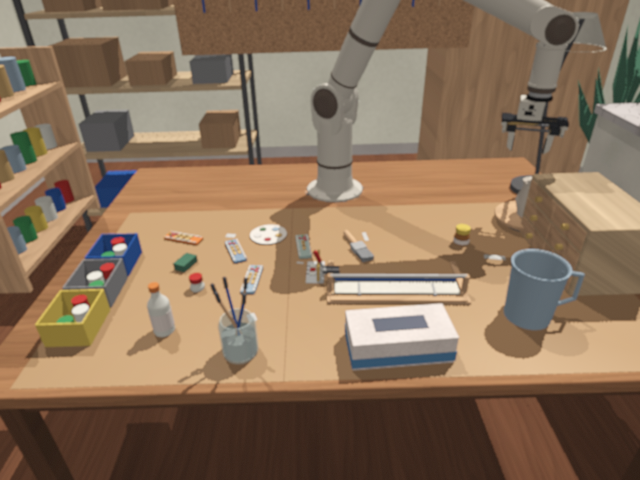

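View pics/side0.png

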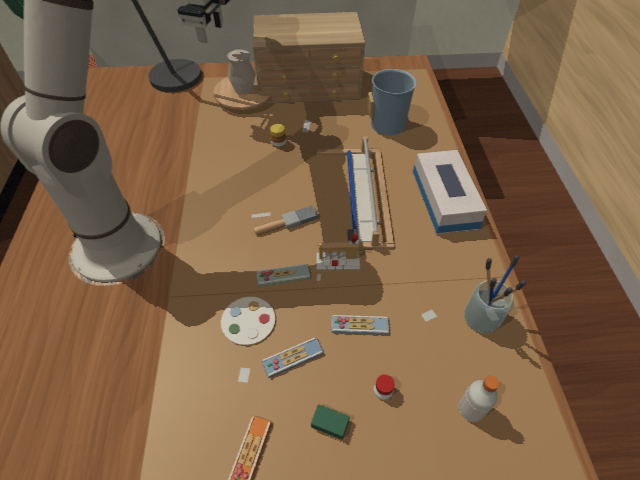

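```bash
python3 - <<'E'
from h import *
a=cv2.imread('pics/side0.png')
c1=cv2.resize(a[225:285,240:373],(798,360),interpolation=3);c2=cv2.resize(a[310:380,255:395],(480,240),interpolation=3)
o=np.zeros((600,800,3),np.uint8);o[:360,:798]=c1;o[360:,:480]=c2
b=cv2.imread('pics/scene0.png');o[360:,480:]=cv2.resize(b[225:305,290:397],(320,240),interpolation=3)
cv2.imwrite('pics/crop1.png',o)
s=ctrl.snapshot("side")
for uv in [(310,273),(258,277),(322,345),(264,366),(388,325),(331,324)]: print(uv,ray(s,*uv,0.01)[:2].round(3))
E
```

```text
(310, 273) [ 0.482 -0.122]
(258, 277) [ 0.358 -0.125]
(322, 345) [ 0.497 -0.31 ]
(264, 366) [ 0.373 -0.348]
(388, 325) [ 0.645 -0.273]
(331, 324) [ 0.52  -0.261]
```

View pics/crop1.png

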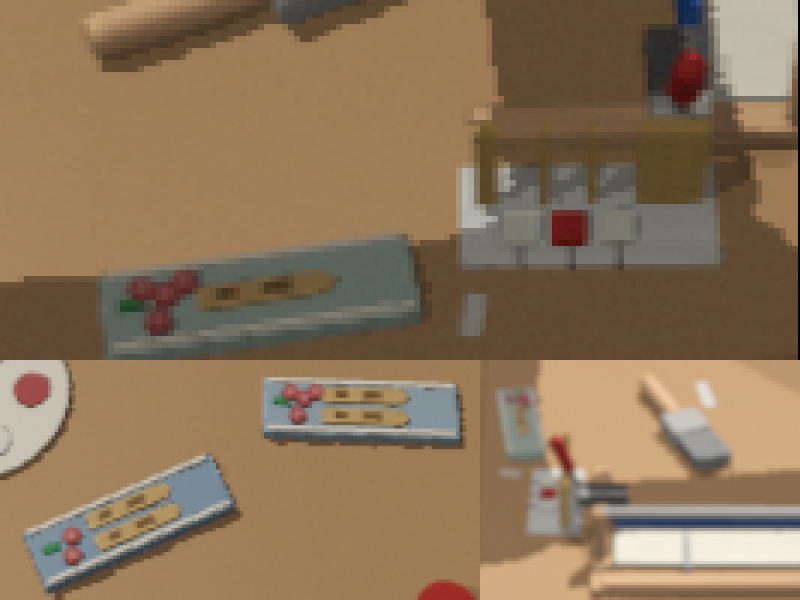

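Side view: three wanted plaques — grey-green (283,275), blue (292,357), blue (360,325). The orange look-alike is at (250,450). The red tag is at the middle notch (568,228 in the crop), so the rail goes to 0.045. Possible mix-ups for the handle: the red pot cap (385,383), the red paint on the palette (264,318) and the red tag (334,262). The handle is the red sleeve at (354,238), matching bolt_grip. I'm moving above the gate for a wrist look.

Call:
move_arm --motion '[[[0.0165, -0.0333, 0.002, 0, 0, -0.062, 100], [0.0165, -0.0333, 0.002, 0, 0, -0.062, 100], [0.0165, -0.0333, 0.002, 0, 0, -0.062, 100], [0.0165, -0.0333, 0.002, 0, 0, -0.062, 100], [0.0165, -0.0333, 0.002, 0, 0, -0.062, 100]]]'

```text
time: 1.77
tcp_pos: [0.3142, 0.4394, 0.2231]
eef_rot: [0.902, 0.432, 0.0, -0.0]
force: [1.3, 0.3, 0.4]
gripper_width: 0.0919
```

Call:
move_arm --motion '[[[0.0165, -0.0333, 0.002, 0, 0, -0.062, 100], [0.0165, -0.0333, 0.002, 0, 0, -0.062, 100], [0.0165, -0.0333, 0.002, 0, 0, -0.062, 100], [0.0165, -0.0333, 0.002, 0, 0, -0.062, 100], [0.0165, -0.0333, 0.002, 0, 0, -0.062, 100]]]'

```text
time: 2.18
tcp_pos: [0.3968, 0.2729, 0.2334]
eef_rot: [0.958, 0.288, 0.0, -0.0]
force: [1.2, 0.9, -0.1]
gripper_width: 0.0921
```

Call:
move_arm --motion '[[[0.0165, -0.0333, 0.002, 0, 0, -0.062, 100], [0.0165, -0.0333, 0.002, 0, 0, -0.062, 100], [0.0165, -0.0333, 0.002, 0, 0, -0.062, 100], [0.0165, -0.0333, 0.002, 0, 0, -0.062, 100], [0.0165, -0.0333, 0.002, 0, 0, -0.062, 100]]]'

```text
time: 2.6
tcp_pos: [0.4794, 0.1063, 0.2435]
eef_rot: [0.991, 0.137, 0.0, -0.0]
force: [-0.4, 0.8, -0.4]
gripper_width: 0.0918
```

Call:
move_arm --motion '[[[0.0165, -0.0333, 0.002, 0, 0, -0.062, 100], [0.0165, -0.0333, 0.002, 0, 0, -0.062, 100], [0.0165, -0.0333, 0.002, 0, 0, -0.062, 100], [0.0165, -0.0333, 0.002, 0, 0, -0.062, 100], [0.0165, -0.0333, 0.002, 0, 0, -0.062, 100]]]'

```text
time: 3.02
tcp_pos: [0.5619, -0.0602, 0.2533]
eef_rot: [1.0, -0.018, 0.0, -0.0]
force: [0.2, 1.8, -0.4]
gripper_width: 0.0914
```

```bash
cat >> h.py <<'E'
from scipy.spatial.transform import Rotation as R
def st():
    s=ctrl.state();m=R.from_quat(s['eef_rot']).as_matrix()
    print('t',round(s['time'],2),'tcp',np.round(s['tcp_pos'],4),'x',m[:,0].round(3),'z',m[:,2].round(3),'F',np.round(s['force'],1),'w',round(s['gripper_width'],4),'q',np.round(s['joints'],2))
    return s
def lm(s,*names):
    for n in names: print(n,[(np.round(d['at'],4).tolist(),round(d['p'],2)) for d in ctrl.landmark_of(n,s) if d['p']>.3])
E
python3 - <<'E'
from h import *
st();s=ctrl.snapshot("wrist");save('w1',s);print(np.round(s['pose'],3),s['fx'])
lm(s,'bolt_grip','bolt_axis','gate','tag_red','foot_seat','bar_mid')
E
```

```text
t 3.02 tcp [ 0.5619 -0.0602  0.2533] x [ 0.999 -0.036  0.001] z [ 0.001  0.    -1.   ] F [ 0.2  1.8 -0.4] w 0.0914 q [-0.05  0.28  0.14  1.74 -0.04  1.13  0.06]
[[ 0.999  0.036  0.011  0.565]
 [-0.038  0.96   0.276  0.014]
 [-0.    -0.276  0.961  0.425]
 [ 0.     0.     0.     1.   ]] 334.4205879856509
bolt_grip [([0.5856, -0.0773, 0.0819], 0.94)]
bolt_axis [([0.5878, -0.0593, 0.0362], 0.6)]
gate [([0.5417, -0.0752, 0.0007], 0.95)]
tag_red [([0.5426, -0.0917, 0.0017], 0.52)]
foot_seat [([0.6136, 0.1372, 0.0085], 0.81)]
bar_mid [([0.6511, 0.1305, 0.0549], 0.86)]
```

View pics/w1.png

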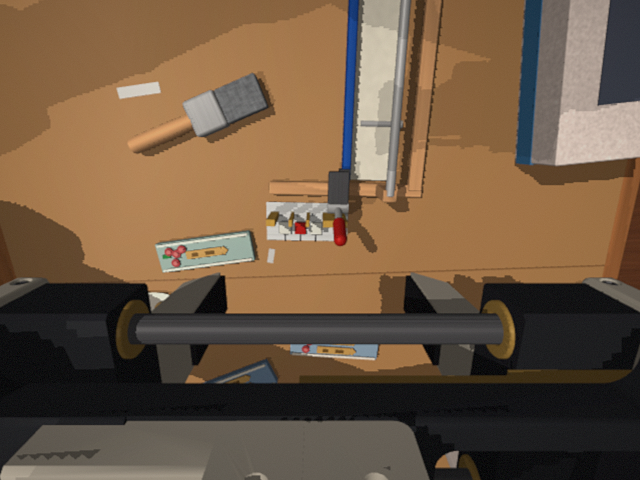

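```bash
python3 - <<'E'
from h import *
s=ctrl.snapshot("wrist");im=cv2.cvtColor(s['pixels'],cv2.COLOR_RGB2HSV)
# blue lip centroid per row
m=cv2.inRange(im,(105,120,60),(130,255,255))
P=[]
for v in range(5,165,5):
    u=np.where(m[v,320:370])[0]
    if len(u)>4: P.append(ray(s,320+u.mean(),v,.022)[:2])
P=np.array(P);print(P[0],P[-1],'lip yaw',np.polyfit(P[:,1],P[:,0],1))
a,b=ray(s,391.5,180,.055),ray(s,406,5,.055);print(a,b,'bar dxdy',(b-a)[0]/(b-a)[1])
# pose fit yaw
src=np.array([[0,0],[-.101,-.213],[-.056,-.195],[-.101,-.230],[-.041,0],[-.056,-.2074]])
dst=np.array([[.653,.133],[.5435,-.076],[.588,-.059],[.542,-.091],[.614,.1365],[.586,-.079]])
w=src-src.mean(0);d=dst-dst.mean(0);th=np.arctan2((w[:,0]*d[:,1]-w[:,1]*d[:,0]).sum(),(w*d).sum());print('th',th)
for th in(th,-.05,-.06):
    c,q=np.cos(th),np.sin(th);M=np.array([[c,-q],[q,c]]);t=dst.mean(0)-M@src.mean(0);print(th,t,(dst-src@M.T-t).round(4).tolist())
E
```

```text
[0.60935207 0.15317469] [ 0.6001111  -0.00430229] lip yaw [0.05926463 0.60057664]
[ 0.64508928 -0.0254454   0.055     ] [0.65389574 0.14042738 0.055     ] bar dxdy 0.05309167227184773
th -0.04935341015946207
-0.04935341015946207 [0.6537957  0.13189288] [[-0.0008, 0.0011], [0.0011, -0.0001], [-0.0002, 0.0011], [0.0004, 0.0018], [0.0012, 0.0026], [-0.0016, -0.0065]]
-0.05 [0.65388479 0.13185014] [[-0.0009, 0.0011], [0.0011, -0.0002], [-0.0002, 0.0011], [0.0005, 0.0018], [0.0011, 0.0026], [-0.0016, -0.0065]]
-0.06 [0.65525913 0.13118192] [[-0.0023, 0.0018], [0.0018, -0.0006], [0.0003, 0.0011], [0.0014, 0.0013], [-0.0003, 0.0029], [-0.0009, -0.0065]]
```

Wrist view: handle sleeve at (340,230), red tag at (300,228), middle of the three. Descending onto the handle.

Call:
move_arm --motion '[[[0.005, -0.0032, -0.0347, 0, 0, -0.0036, 100], [0.005, -0.0032, -0.0347, 0, 0, -0.0036, 100], [0.005, -0.0032, -0.0347, 0, 0, -0.0036, 100], [0.005, -0.0032, -0.0347, 0, 0, -0.0036, 100], [0.0046, -0.0032, -0.0347, 0, 0, -0.0036, 100]]]'

```text
time: 3.83
tcp_pos: [0.5861, -0.0729, 0.0784]
eef_rot: [1.0, -0.024, 0.001, -0.0]
force: [0.7, -0.3, -0.6]
gripper_width: 0.0917
```

Call:
move_arm --motion '[[[0, 0, 0, 0, 0, 0, 40], [0, 0, 0, 0, 0, 0, 40], [0, 0, 0, 0, 0, 0, 40], [0, 0, 0, 0, 0, 0, 40]]]'

```text
time: 4.17
tcp_pos: [0.5878, -0.074, 0.0822]
eef_rot: [1.0, -0.025, 0.002, -0.0]
force: [-0.3, 0.1, -0.3]
gripper_width: 0.07
```

```bash
python3 - <<'E'
from h import *
st();s=ctrl.snapshot("wrist");save('w2',s);lm(s,'bolt_grip','bolt_axis','gate')
E
```

```text
t 4.17 tcp [ 0.5878 -0.074   0.0822] x [ 0.999 -0.05   0.004] z [ 0.004  0.    -1.   ] F [-0.3  0.1 -0.3] w 0.07 q [-0.01  0.52  0.12  1.82 -0.09  0.8   0.1 ]
bolt_grip [([0.5843, -0.077, 0.081], 0.88)]
bolt_axis [([0.5868, -0.0615, 0.0379], 0.83)]
gate [([0.5421, -0.0735, 0.0021], 0.55), ([0.5856, -0.0772, 0.0816], 0.55)]
```

View pics/w2.png

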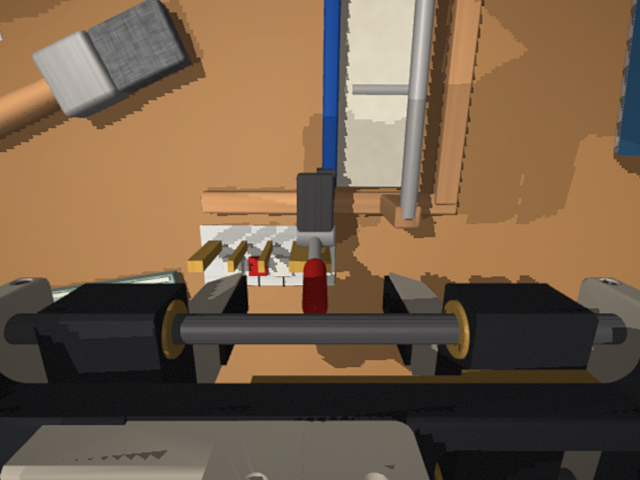

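The handle sleeve (315,285) lies between the fingers, with the gate's three notches to its left and the red tag at (258,266). Closing the gripper.

Call:
move_arm --motion '[[[0, -0.002, 0, 0, 0, 0, 20], [0, 0, 0, 0, 0, 0, 0], [0, 0, 0, 0, 0, 0, 0], [0, 0, 0, 0, 0, 0, 0], [0, 0, 0, 0, 0, 0, 0]]]'

```text
time: 4.78
tcp_pos: [0.5858, -0.0765, 0.0794]
eef_rot: [1.0, -0.026, -0.0, -0.0]
force: [-0.0, 0.0, 0.3]
gripper_width: 0.0204
```

Call:
move_arm --motion '[[[0, 0, 0, 0, 0, 0, 0], [0, 0, 0, 0, 0, 0, 0], [0, 0, 0, 0, 0, 0, 0], [0, 0, 0, 0, 0, 0, 0], [0, 0, 0, 0, 0, 0, 0]]]'

```text
time: 5.2
tcp_pos: [0.5867, -0.0762, 0.0795]
eef_rot: [1.0, -0.025, 0.001, -0.0]
force: [5.4, 0.0, -2.8]
gripper_width: 0.0096
```

```bash
python3 - <<'E'
from h import *
st()
E
```

```text
t 5.2 tcp [ 0.5867 -0.0762  0.0795] x [ 0.999 -0.05   0.001] z [ 0.001  0.    -1.   ] F [ 5.4  0.  -2.8] w 0.0096 q [-0.01  0.52  0.12  1.82 -0.09  0.8   0.11]
```

```bash
python3 - <<'E'
from h import *
s=ctrl.snapshot("wrist");a=s['pixels'][160:400,180:480];
t=ctrl.snapshot("side");b=t['pixels'][200:290,290:410];st()
o=np.zeros((600,800,3),np.uint8);o[:320,:400]=cv2.resize(a,(400,320));o[:300,400:]=cv2.resize(b,(400,300),interpolation=3)
u=ctrl.snapshot("scene")['pixels'][200:310,260:400];o[320:600,:360]=cv2.resize(u,(360,280),interpolation=3)
cv2.imwrite('pics/g.png',o[:,:,::-1]);lm(s,'bolt_grip');lm(t,'bolt_grip')
E
```

```text
t 5.3 tcp [ 0.5864 -0.0762  0.0795] x [ 0.999 -0.051  0.001] z [ 0.001  0.    -1.   ] F [ 4.5  0.5 -2.2] w 0.0098 q [-0.01  0.52  0.12  1.82 -0.09  0.8   0.11]
bolt_grip [([0.5856, -0.0773, 0.0804], 0.66)]
bolt_grip [([0.5877, -0.0775, 0.075], 0.58)]
```

View pics/g.png

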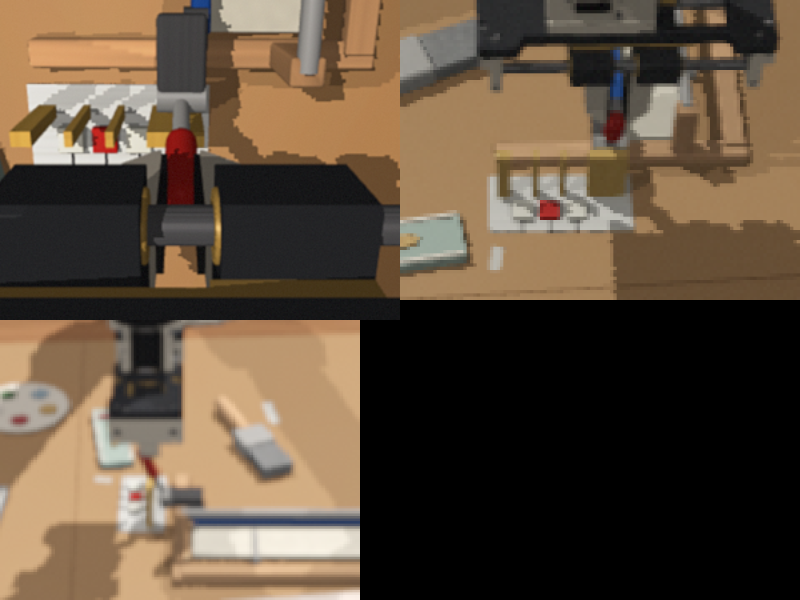

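Grip holds the red sleeve. Now pulling out about 46 mm.

Call:
move_arm --motion '[[[-0.0092, 0.0005, 0, 0, 0, 0, 0], [-0.0092, 0.0005, 0, 0, 0, 0, 0], [-0.0092, 0.0005, 0, 0, 0, 0, 0], [-0.0092, 0.0005, 0, 0, 0, 0, 0], [-0.0092, 0.0005, 0, 0, 0, 0, 0]]]'

```text
time: 5.87
tcp_pos: [0.5413, -0.0736, 0.0797]
eef_rot: [1.0, -0.025, 0.002, -0.0]
force: [8.7, 1.0, -7.2]
gripper_width: 0.0098
```

Call:
move_arm --motion '[[[0, 0, 0, 0, 0, 0, 0], [0, 0, 0, 0, 0, 0, 0], [0, 0, 0, 0, 0, 0, 0], [0, 0, 0, 0, 0, 0, 0]]]'

```text
time: 6.2
tcp_pos: [0.541, -0.0737, 0.0796]
eef_rot: [1.0, -0.025, 0.001, -0.0]
force: [6.7, 1.4, -5.9]
gripper_width: 0.0097
```

```bash
python3 - <<'E'
from h import *
st();s=ctrl.snapshot("wrist");lm(s,'bolt_grip','bolt_axis','gate','tag_red','foot_seat')
a=s['pixels'][160:400,180:480];
cv2.imwrite('pics/g2.png',cv2.resize(a,(600,480))[:,:,::-1])
E
```

```text
t 6.2 tcp [ 0.541  -0.0737  0.0796] x [ 0.999 -0.051  0.002] z [ 0.002  0.    -1.   ] F [ 6.7  1.4 -5.9] w 0.0097 q [-0.01  0.46  0.12  1.94 -0.08  0.75  0.11]
bolt_grip [([0.5428, -0.0743, 0.0796], 0.9)]
bolt_axis [([0.5417, -0.0561, 0.0358], 0.74)]
gate [([0.5424, -0.074, 0.0003], 0.81)]
tag_red [([0.5426, -0.0937, -0.002], 0.56)]
foot_seat []
```

View pics/g2.png

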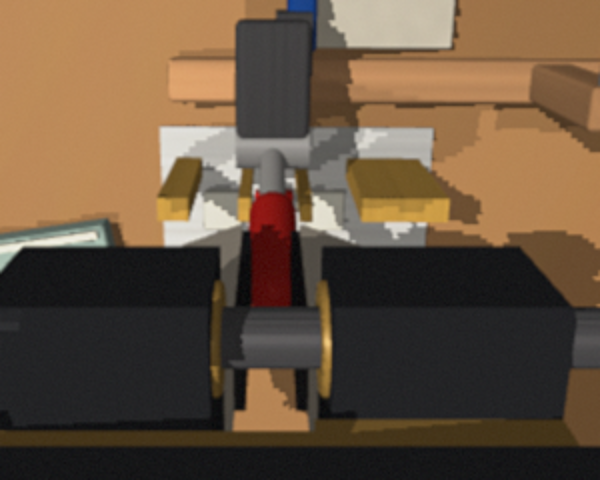

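The rail followed; the rod (270,170) sits between the two middle teeth, with the tag behind it. Swinging down along the arc.

Call:
move_arm --motion '[[[-0.0004, -0.0077, -0.0028, 0, 0, 0, 0], [-0.0004, -0.0071, -0.0041, 0, 0, 0, 0], [-0.0003, -0.0062, -0.0053, 0, 0, 0, 0], [-0.0003, -0.0053, -0.0062, 0, 0, 0, 0], [0, 0, 0, 0, 0, 0, 0]]]'

```text
time: 6.92
tcp_pos: [0.5358, -0.1021, 0.0598]
eef_rot: [1.0, -0.027, -0.002, 0.0]
force: [-0.9, -1.0, -0.9]
gripper_width: 0.0003
```

```bash
python3 - <<'E'
from h import *
st()
E
```

```text
t 6.92 tcp [ 0.5358 -0.1021  0.0598] x [ 0.999 -0.053 -0.005] z [-0.005 -0.001 -1.   ] F [-0.9 -1.  -0.9] w 0.0003 q [ 0.04  0.49  0.13  1.94 -0.09  0.72  0.16]
```

```bash
python3 - <<'E'
from h import *
s=ctrl.snapshot("wrist");lm(s,'bolt_grip','bolt_axis','gate','tag_red','foot_seat')
t=ctrl.snapshot("side");lm(t,'bolt_grip','bolt_axis','foot_seat')
o=np.zeros((480,800,3),np.uint8);o[:320,:400]=cv2.resize(s['pixels'][160:400,180:480],(400,320));o[:300,400:]=cv2.resize(t['pixels'][200:290,290:410],(400,300),interpolation=3)
cv2.imwrite('pics/g3.png',o[:,:,::-1])
E
```

```text
bolt_grip [([0.5426, -0.0969, 0.0623], 0.8)]
bolt_axis [([0.5472, -0.059, 0.0357], 0.66)]
gate [([0.5424, -0.0736, 0.0023], 0.86)]
tag_red [([0.5435, -0.0899, -0.0011], 0.75)]
foot_seat []
bolt_grip []
bolt_axis []
foot_seat [([0.3735, -0.3549, 0.0024], 0.71)]
```

View pics/g3.png

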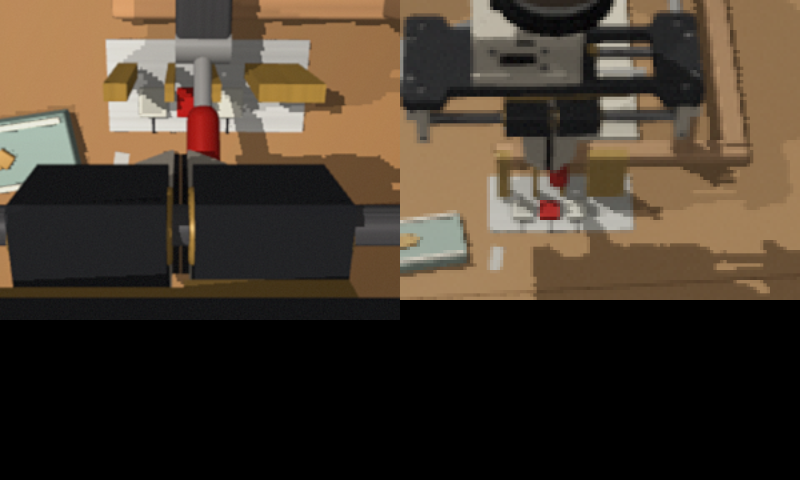

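The sleeve slipped out of the pads mid-swing. The rod is at about 55° in the middle notch, against its home-side tooth, so it is already locked. I'll go up and press it the rest of the way down with closed fingers.

Call:
move_arm --motion '[[[0, -0.003, 0.015, 0, 0, 0, 0], [0, -0.003, 0.02, 0, 0, 0, 0], [0, 0, 0.005, 0, 0, 0, 0], [0, 0, 0, 0, 0, 0, 0], [0, 0, 0, 0, 0, 0, 0]]]'

```text
time: 7.83
tcp_pos: [0.5385, -0.106, 0.101]
eef_rot: [1.0, -0.025, 0.0, -0.0]
force: [-0.1, -0.0, -1.1]
gripper_width: 0.0007
```

```bash
python3 - <<'E'
from h import *
st()
t=ctrl.snapshot("side");lm(t,'bolt_grip','bolt_axis','foot_seat')
t=ctrl.snapshot("scene");lm(t,'bolt_grip','bolt_axis','foot_seat')
t=ctrl.snapshot("wrist");lm(t,'bolt_grip','bolt_axis','foot_seat')
E
```

```text
t 7.83 tcp [ 0.5385 -0.106   0.101 ] x [ 0.999 -0.051  0.001] z [ 0.001  0.    -1.   ] F [-0.1 -0.  -1.1] w 0.0007 q [ 0.04  0.43  0.13  1.92 -0.08  0.8   0.16]
bolt_grip [([0.5457, -0.0974, 0.0562], 0.68)]
bolt_axis [([0.5499, -0.0584, 0.0346], 0.47)]
foot_seat [([0.5759, 0.1374, 0.0071], 0.88)]
bolt_grip [([0.5477, -0.0775, -0.002], 0.65), ([0.5456, -0.101, 0.059], 0.63)]
bolt_axis [([0.5474, -0.0556, 0.0374], 0.57)]
foot_seat [([0.5753, 0.1367, 0.0081], 0.95)]
bolt_grip [([0.5459, -0.0981, 0.0578], 0.91)]
bolt_axis [([0.5486, -0.0589, 0.0351], 0.86)]
foot_seat []
```

Call:
move_arm --motion '[[[0.007, -0.002, 0, 0, 0, 0, 0], [0, 0, -0.015, 0, 0, 0, 0], [0, 0, -0.006, 0, 0, 0, 0], [0, 0, -0.006, 0, 0, 0, 0], [0, 0, -0.005, 0, 0, 0, 0]]]'

```text
time: 8.85
tcp_pos: [0.5452, -0.1083, 0.0683]
eef_rot: [1.0, -0.026, -0.0, -0.0]
force: [-0.7, 0.2, 0.1]
gripper_width: 0.0002
```

Call:
move_arm --motion '[[[0, 0, -0.004, 0, 0, 0, 0], [0, 0, -0.004, 0, 0, 0, 0], [0, 0, -0.002, 0, 0, 0, 0], [0, 0, 0, 0, 0, 0, 0]]]'

```text
time: 9.18
tcp_pos: [0.5453, -0.1087, 0.0588]
eef_rot: [1.0, -0.026, -0.0, 0.0]
force: [0.0, -0.0, 0.9]
gripper_width: 0.0003
```

```bash
python3 - <<'E'
from h import *
st()
t=ctrl.snapshot("wrist");lm(t,'bolt_grip','bolt_axis','foot_seat')
t=ctrl.snapshot("scene");lm(t,'bolt_grip','bolt_axis','foot_seat')
E
```

```text
t 9.18 tcp [ 0.5453 -0.1087  0.0588] x [ 0.999 -0.051 -0.   ] z [-0. -0. -1.] F [ 0.  -0.   0.9] w 0.0003 q [ 0.05  0.51  0.13  1.92 -0.09  0.72  0.18]
bolt_grip [([0.5445, -0.0974, 0.059], 0.88)]
bolt_axis [([0.5488, -0.0596, 0.034], 0.73)]
foot_seat []
bolt_grip [([0.5445, -0.1031, 0.0608], 0.47)]
bolt_axis [([0.545, -0.0555, 0.0369], 0.69)]
foot_seat [([0.5732, 0.1375, 0.0117], 0.68)]
```

```bash
python3 - <<'E'
from h import *
s=ctrl.snapshot("wrist");t=ctrl.snapshot("scene");v=ctrl.snapshot("side")
o=np.zeros((600,800,3),np.uint8);o[:320,:400]=cv2.resize(s['pixels'][160:400,180:480],(400,320));o[:300,400:]=cv2.resize(t['pixels'][215:305,270:390],(400,300),interpolation=3)
o[320:,:373]=cv2.resize(v['pixels'][200:290,280:400],(373,280),interpolation=3)
cv2.imwrite('pics/g4.png',o[:,:,::-1])
E
```

```text
(no output)
```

View pics/g4.png

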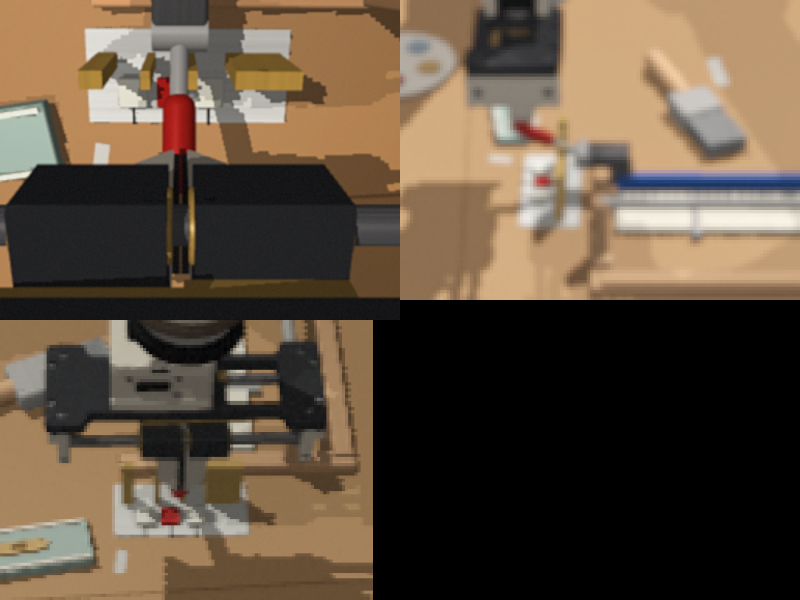

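The scene crop (right) shows the handle only about 10–13° above level, so it gave way under light force. I'm pressing a little further to feel the stop.

Call:
move_arm --motion '[[[0, 0, -0.003, 0, 0, 0, 0], [0, 0, -0.003, 0, 0, 0, 0], [0, 0, 0, 0, 0, 0, 0], [0, 0, 0, 0, 0, 0, 0]]]'

```text
time: 10.07
tcp_pos: [0.545, -0.108, 0.0526]
eef_rot: [1.0, -0.026, -0.0, -0.0]
force: [-1.0, 0.4, -0.8]
gripper_width: 0.0004
```

```bash
python3 - <<'E'
from h import *
st()
E
```

```text
t 10.07 tcp [ 0.545  -0.108   0.0526] x [ 0.999 -0.051 -0.001] z [-0.001  0.    -1.   ] F [-1.   0.4 -0.8] w 0.0004 q [ 0.05  0.52  0.12  1.92 -0.09  0.71  0.18]
```

Call:
move_arm --motion '[[[0, 0, 0.02, 0, 0, 0, 0], [0, 0, 0.03, 0, 0, 0, 0], [0, 0, 0.03, 0, 0, 0, 0], [0, 0, 0.03, 0, 0, 0, 0], [0, 0, 0, 0, 0, 0, 0]]]'

```text
time: 10.48
tcp_pos: [0.5495, -0.1087, 0.169]
eef_rot: [1.0, -0.025, 0.005, 0.0]
force: [0.3, -0.1, 0.3]
gripper_width: 0.0001
```

```bash
python3 - <<'E'
from h import *
st()
s=ctrl.snapshot("wrist");t=ctrl.snapshot("scene");v=ctrl.snapshot("side")
for q in (s,t,v):lm(q,'bolt_grip','bolt_axis','foot_seat')
o=np.zeros((600,800,3),np.uint8);o[:320,:400]=cv2.resize(s['pixels'][120:360,180:480],(400,320));o[:300,400:]=cv2.resize(t['pixels'][225:285,290:370],(400,300),interpolation=3)
o[320:,:373]=cv2.resize(v['pixels'][215:275,300:380],(373,280),interpolation=3)
cv2.imwrite('pics/g5.png',o[:,:,::-1])
E
```

```text
t 10.48 tcp [ 0.5495 -0.1087  0.169 ] x [ 0.999 -0.051  0.01 ] z [ 0.01  -0.001 -1.   ] F [ 0.3 -0.1  0.3] w 0.0001 q [ 0.03  0.35  0.15  1.85 -0.06  0.94  0.15]
bolt_grip [([0.5458, -0.1019, 0.054], 0.95)]
bolt_axis [([0.5493, -0.0548, 0.0356], 0.78)]
foot_seat []
bolt_grip [([0.5456, -0.105, 0.0576], 0.65)]
bolt_axis [([0.5433, -0.0592, 0.0347], 0.43)]
foot_seat [([0.5721, 0.135, 0.0092], 0.56), ([0.3514, -0.1304, 0.0055], 0.42)]
bolt_grip [([0.5201, -0.2588, -0.0], 0.69), ([0.546, -0.103, 0.0511], 0.64)]
bolt_axis [([0.5459, -0.0575, 0.0364], 0.58)]
foot_seat []
```

View pics/g5.png

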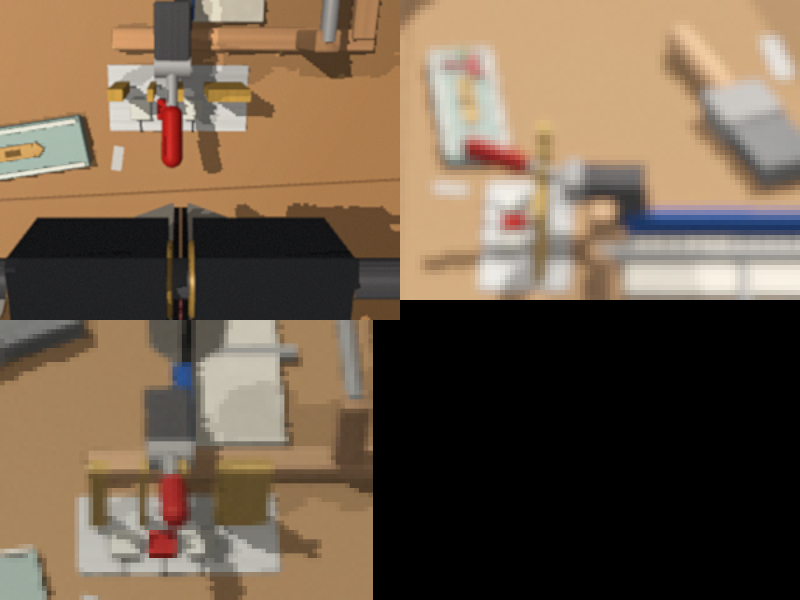

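```bash
cat >> h.py <<'E'
YAW=-.053
def rk(x,y,z,o=(.6544,.1316)):
    c,s=np.cos(YAW),np.sin(YAW);return np.array([o[0]+c*x-s*y,o[1]+s*x+c*y,z])
E
python3 - <<'E'
from h import *
for n in("wrist","scene","side"):
    s=ctrl.snapshot(n);h=cv2.cvtColor(s['pixels'],cv2.COLOR_RGB2HSV)
    m=cv2.inRange(h,(0,150,50),(7,255,255))|cv2.inRange(h,(174,150,50),(180,255,255))
    k,l,S,C=cv2.connectedComponentsWithStats(m)
    c0=pix(s,rk(-.097,-.24,.045))
    print(n,'blobs',[(C[i].round(1).tolist(),S[i].tolist()) for i in range(1,k) if S[i,4]>12 and np.linalg.norm(C[i]-c0)<40])
    print(' tag pred',pix(s,rk(-.101,-.230,.004)),'gate corner pred(home solid +x -y top)',pix(s,rk(-.045,-.217,.049)))
    for th in(55,62,68,74,81):
        t=np.radians(th);f=lambda r:pix(s,rk(-.097,-.195-r*np.sin(t),.035+r*np.cos(t))).tolist();print('  ',th,f(34),f(51.5e-3),f(69e-3))
E
```

```text
wrist blobs [([313.7, 222.2], [304, 196, 19, 52, 737])]
 tag pred [310.9 203. ] gate corner pred(home solid +x -y top) [375.4 197.2]
   55 [316.1, -760.4] [314.7, 224.4] [314.7, 244.5]
   62 [316.3, -1406.8] [314.7, 226.7] [314.7, 247.0]
   68 [316.9, -3250.7] [314.7, 227.9] [314.7, 248.1]
   74 [303.7, 35920.8] [314.7, 228.4] [314.7, 248.3]
   81 [314.9, 2762.7] [314.8, 228.1] [314.8, 247.4]
scene blobs [([309.0, 256.0], [304, 254, 11, 5, 28])]
 tag pred [312.4 269. ] gate corner pred(home solid +x -y top) [315.9 267.4]
   55 [2035.1, 1247.2] [309.3, 252.3] [304.1, 249.3]
   62 [2802.8, 1349.1] [308.2, 253.9] [302.7, 251.5]
   68 [4101.6, 1524.5] [307.5, 255.3] [301.7, 253.4]
   74 [7678.0, 2013.0] [306.9, 256.8] [300.9, 255.4]
   81 [-153045.1, -20072.2] [306.5, 258.6] [300.4, 257.8]
side blobs [([336.8, 252.8], [334, 248, 6, 11, 54]), ([334.2, 262.6], [332, 260, 6, 6, 32])]
 tag pred [333.8 262.9] gate corner pred(home solid +x -y top) [357.5 247.1]
   55 [312.5, 101.3] [336.2, 250.2] [336.6, 252.5]
   62 [311.5, 35.6] [336.2, 252.7] [336.5, 256.0]
   68 [310.6, -26.8] [336.2, 254.8] [336.5, 258.7]
   74 [309.5, -97.7] [336.1, 256.7] [336.5, 261.3]
   81 [307.9, -196.3] [336.1, 258.7] [336.4, 264.0]
```

```bash
python3 - <<'E'
from h import *
s=ctrl.snapshot("wrist");st();p=ctrl.state()['tcp_pos']
for d in(-.011,0,.008): print(pix(s,p+[0,0,d]))
t=ctrl.snapshot("side");
for d in(-.011,0,.008): print('side',pix(t,p+[0,0,d]))
t2=ctrl.snapshot("scene");print('scene',pix(t2,p+[0,0,-.011]))
o=np.zeros((480,800,3),np.uint8)
o[:,:400]=cv2.resize(s['pixels'][200:440,215:415],(400,480));u,v=pix(t,p).astype(int);o[:400,400:]=cv2.resize(t['pixels'][v-35:v+35,u-35:u+35],(400,400),interpolation=3)
print(u,v);cv2.imwrite('pics/g6.png',o[:,:,::-1])
E
```

```text
t 11.28 tcp [ 0.5454 -0.1084  0.163 ] x [ 0.999 -0.051 -0.   ] z [-0.  0. -1.] F [ 0.4 -0.1 -0.3] w 0.0006 q [ 0.03  0.36  0.15  1.85 -0.06  0.93  0.15]
[315.4 273.4]
[315.4 280.9]
[315.4 286.9]
side [337.8 228.8]
side [338.  225.5]
side [338.1 223. ]
scene [305.4 225.7]
338 225
```

View pics/g6.png

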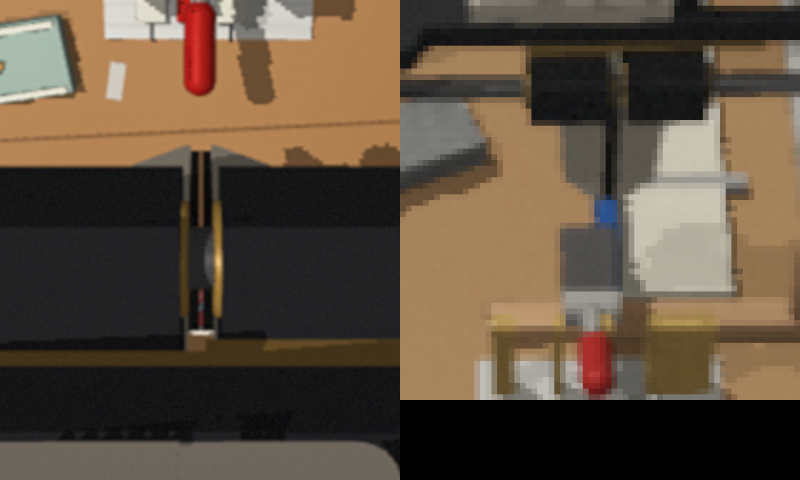

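Call:
move_arm --motion '[[[0, 0.004, -0.035, 0, 0, 0, 0], [0, 0, -0.035, 0, 0, 0, 0], [0, 0, -0.015, 0, 0, 0, 0], [0, 0, 0, 0, 0, 0, 0], [0, 0, 0, 0, 0, 0, 0]]]'

```text
time: 11.8
tcp_pos: [0.5448, -0.1043, 0.0775]
eef_rot: [1.0, -0.025, -0.001, -0.0]
force: [0.2, -0.7, 1.1]
gripper_width: 0.0005
```

```bash
cat >> h.py <<'E'
def theta():
    for n in("scene","side"):
        s=ctrl.snapshot(n);h=cv2.cvtColor(s['pixels'],cv2.COLOR_RGB2HSV)
        m=cv2.inRange(h,(0,140,40),(8,255,255))|cv2.inRange(h,(172,140,40),(180,255,255))
        k,l,S,C=cv2.connectedComponentsWithStats(m);c0=pix(s,rk(-.097,-.24,.045))
        print(n,[(C[i].round(1).tolist(),S[i].tolist()) for i in range(1,k) if S[i,4]>8 and np.linalg.norm(C[i]-c0)<25])
E
python3 - <<'E'
from h import *
st();theta()
E
```

```text
t 11.8 tcp [ 0.5448 -0.1043  0.0775] x [ 0.999 -0.051 -0.002] z [-0.002  0.    -1.   ] F [ 0.2 -0.7  1.1] w 0.0005 q [ 0.04  0.48  0.13  1.91 -0.09  0.76  0.16]
scene [([309.3, 256.0], [304, 254, 11, 5, 34])]
side [([336.8, 252.7], [334, 248, 6, 11, 56]), ([334.3, 262.5], [332, 260, 6, 6, 33])]
```

Call:
move_arm --motion '[[[0, 0, -0.006, 0, 0, 0, 0], [0, 0, -0.006, 0, 0, 0, 0], [0, 0, -0.006, 0, 0, 0, 0], [0, 0, 0, 0, 0, 0, 0]]]'

```text
time: 12.23
tcp_pos: [0.5447, -0.1042, 0.0591]
eef_rot: [1.0, -0.025, -0.001, -0.0]
force: [-0.5, 0.1, 0.3]
gripper_width: 0.0003
```

```bash
python3 - <<'E'
from h import *
st();theta();s=ctrl.snapshot("wrist");t=ctrl.snapshot("scene");lm(s,'bolt_grip');lm(t,'bolt_grip')
o=np.zeros((480,800,3),np.uint8)
o[:,:400]=cv2.resize(s['pixels'][180:420,215:415],(400,480));o[:400,400:]=cv2.resize(t['pixels'][220:290,280:350],(400,400),interpolation=3)
cv2.imwrite('pics/g7.png',o[:,:,::-1])
E
```

```text
t 12.23 tcp [ 0.5447 -0.1042  0.0591] x [ 0.999 -0.051 -0.001] z [-0.001  0.    -1.   ] F [-0.5  0.1  0.3] w 0.0003 q [ 0.04  0.5   0.13  1.92 -0.09  0.72  0.17]
scene [([309.3, 256.1], [304, 254, 11, 5, 33])]
side [([336.9, 255.3], [335, 252, 5, 7, 28]), ([334.3, 262.5], [332, 260, 6, 6, 33])]
bolt_grip []
bolt_grip [([0.5448, -0.1017, 0.0581], 0.4)]
```

View pics/g7.png

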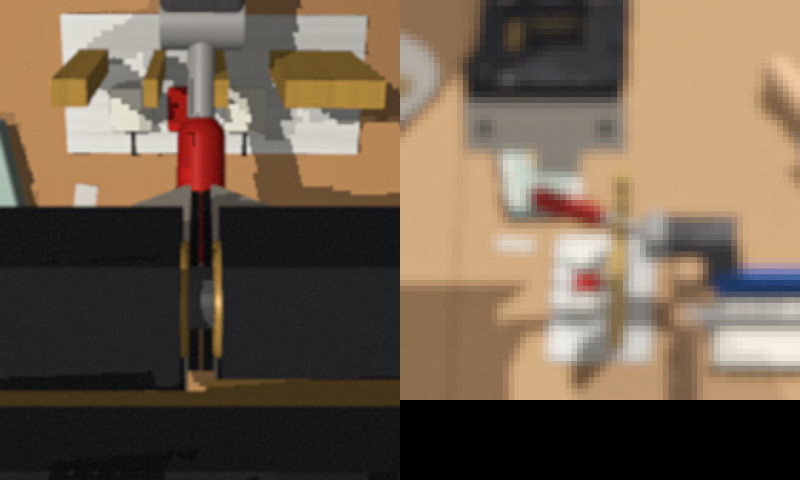

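Call:
move_arm --motion '[[[0, 0, -0.004, 0, 0, 0, 0], [0, 0, -0.004, 0, 0, 0, 0], [0, 0, 0, 0, 0, 0, 0]]]'

```text
time: 12.78
tcp_pos: [0.5449, -0.1043, 0.0512]
eef_rot: [1.0, -0.025, -0.001, -0.0]
force: [-0.1, 0.6, -0.2]
gripper_width: 0.0004
```

Call:
move_arm --motion '[[[0, 0, -0.003, 0, 0, 0, 0], [0, 0, -0.003, 0, 0, 0, 0], [0, 0, 0, 0, 0, 0, 0]]]'

```text
time: 13.03
tcp_pos: [0.5451, -0.1043, 0.0454]
eef_rot: [1.0, -0.026, -0.0, -0.0]
force: [-1.0, -0.8, -0.1]
gripper_width: 0.0003
```

```bash
python3 - <<'E'
from h import *
st();theta();t=ctrl.snapshot("scene");lm(t,'bolt_grip','bolt_axis')
E
```

```text
t 13.03 tcp [ 0.5451 -0.1043  0.0454] x [ 0.999 -0.051 -0.001] z [-0.001  0.    -1.   ] F [-1.  -0.8 -0.1] w 0.0003 q [ 0.04  0.53  0.12  1.93 -0.1   0.7   0.17]
scene [([308.5, 257.3], [303, 256, 12, 4, 29])]
side [([335.3, 261.0], [332, 256, 8, 10, 53])]
bolt_grip [([0.543, -0.1031, 0.0523], 0.69), ([0.3734, -0.3505, -0.0031], 0.61)]
bolt_axis [([0.5473, -0.0561, 0.0349], 0.63)]
```

Call:
move_arm --motion '[[[0, 0, -0.003, 0, 0, 0, 0], [0, 0, -0.003, 0, 0, 0, 0], [0, 0, 0, 0, 0, 0, 0]]]'

```text
time: 13.53
tcp_pos: [0.5451, -0.1043, 0.0395]
eef_rot: [1.0, -0.026, -0.0, -0.0]
force: [-0.6, 1.0, -0.4]
gripper_width: 0.0002
```

Call:
move_arm --motion '[[[0, 0, -0.003, 0, 0, 0, 0], [0, 0, 0, 0, 0, 0, 0], [0, 0, 0, 0, 0, 0, 0]]]'

```text
time: 13.78
tcp_pos: [0.5455, -0.1045, 0.0371]
eef_rot: [1.0, -0.026, 0.0, 0.0]
force: [-0.5, -0.8, 3.0]
gripper_width: 0.0005
```

```bash
python3 - <<'E'
from h import *
st();theta();t=ctrl.snapshot("scene");lm(t,'bolt_grip','bolt_axis')
E
```

```text
t 13.78 tcp [ 0.5455 -0.1045  0.0371] x [ 0.999 -0.051  0.   ] z [ 0. -0. -1.] F [-0.5 -0.8  3. ] w 0.0005 q [ 0.05  0.54  0.12  1.93 -0.1   0.68  0.17]
scene [([307.8, 258.9], [302, 258, 12, 3, 23])]
side [([335.3, 261.9], [332, 258, 8, 8, 47])]
bolt_grip [([0.5445, -0.1037, 0.0453], 0.44)]
bolt_axis [([0.5514, -0.0576, 0.0378], 0.68), ([0.5166, -0.2582, -0.0025], 0.48)]
```

Handle at the stop (3 N, sleeve at the 81° row). Retreating and going to look at the plaques.

Call:
move_arm --motion '[[[0, 0, 0.03, 0, 0, 0, 0], [0, 0, 0.035, 0, 0, 0, 0], [0, 0, 0.04, 0, 0, 0, 0], [-0.01, -0.025, 0.03, 0, 0, 0, 50], [-0.015, -0.033, 0.015, 0, 0, 0, 100]]]'

```text
time: 14.45
tcp_pos: [0.5242, -0.1594, 0.1913]
eef_rot: [1.0, -0.022, 0.004, -0.0]
force: [0.7, -0.6, 0.3]
gripper_width: 0.0091
```

Call:
move_arm --motion '[[[-0.015, -0.035, 0.014, 0, 0, 0, 100], [-0.015, -0.035, 0.015, 0, 0, 0, 100], [-0.015, -0.035, 0.015, 0, 0, 0, 100], [-0.015, -0.035, 0.015, 0, 0, 0, 100], [-0.01, -0.03, 0.015, 0, 0, 0, 100]]]'

```text
time: 14.87
tcp_pos: [0.4482, -0.3346, 0.2618]
eef_rot: [1.0, -0.026, -0.0, 0.0]
force: [0.3, -0.7, 0.0]
gripper_width: 0.0427
```

Call:
move_arm --motion '[[[0, 0, 0, 0, 0, 0, 100], [0, 0, 0, 0, 0, 0, 100], [0, 0, 0, 0, 0, 0, 100], [0, 0, 0, 0, 0, 0, 100]]]'

```text
time: 15.2
tcp_pos: [0.451, -0.3301, 0.26]
eef_rot: [1.0, -0.024, -0.001, -0.001]
force: [-0.2, 0.4, -0.2]
gripper_width: 0.0693
```

```bash
python3 - <<'E'
from h import *
st();s=ctrl.snapshot("wrist");save('w3',s);lm(s,'plaque_a','bolt_grip','bolt_axis')
print('spot',[(np.round(d['at'],4).tolist(),round(d['p'],2),pix(s,d['at']).tolist()) for d in ctrl.spot_in('plaque_a',s)])
E
```

```text
t 15.2 tcp [ 0.451  -0.3301  0.26  ] x [ 0.999 -0.048 -0.001] z [-0.001  0.002 -1.   ] F [-0.2  0.4 -0.2] w 0.0693 q [ 0.36  0.27  0.27  1.75 -0.08  1.14  0.61]
plaque_a [([0.3249, -0.5662, 0.002], 0.98), ([0.3709, -0.354, 0.0006], 0.84), ([0.517, -0.2586, -0.0046], 0.69)]
bolt_grip []
bolt_axis []
spot [([0.4099, -0.1219, 0.0065], 0.94, [269.5, 19.0]), ([0.5851, -0.2627, 0.005], 0.67, [422.2, 142.0]), ([0.4338, -0.3298, 0.0075], 0.66, [302.2, 202.7])]
```

View pics/w3.png

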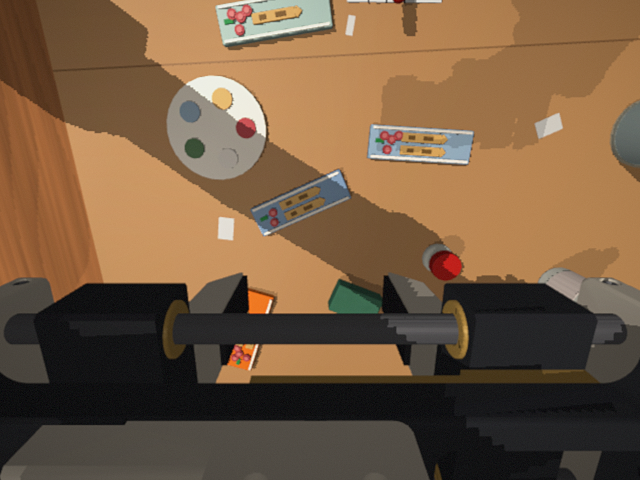

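Wrist view: mid-blue plaque at (301,203), sky-blue at (421,144), grey-green at (275,20). The orange look-alike is at (250,330), not wanted. Measuring their poses by segmentation.

```bash
cat >> h.py <<'E'
def plaq(s,c,r=75,z=.01):
    """rect fit of a plaque near pixel c -> centre, yaw (roses->spire), size"""
    h=cv2.cvtColor(s['pixels'],cv2.COLOR_RGB2HSV).astype(int)
    m=((h[...,0]>40)&(h[...,0]<140)&(h[...,1]>25)|(h[...,1]<75)&(h[...,2]>60)).astype(np.uint8)
    u0,v0=int(c[0]),int(c[1]);M=np.zeros_like(m);M[max(0,v0-r):v0+r,max(0,u0-r):u0+r]=1
    m=cv2.morphologyEx(m*M,cv2.MORPH_CLOSE,np.ones((7,7)))
    k,l,S,C=cv2.connectedComponentsWithStats(m)
    i=l[v0,u0] or 1+np.argmax([S[j,4] for j in range(1,k)])
    cs,_=cv2.findContours((l==i).astype(np.uint8),0,2);cs=max(cs,key=cv2.contourArea)[:,0]
    P=np.array([ray(s,*p,z)[:2] for p in cs],np.float32)*1000
    (cc,wh,_)=rr=cv2.minAreaRect(P);b=cv2.boxPoints(rr);e=[b[1]-b[0],b[2]-b[1]];e=max(e,key=np.linalg.norm)
    a=np.arctan2(e[1],e[0]);a-=np.pi*round(a/np.pi)
    print('centre',np.round(np.array(cc)/1000,4),'yaw',round(a,3),'size',np.round(wh,1),'bbox',S[i].tolist())
    return np.array(cc)/1000,a
E
python3 - <<'E'
from h import *
s=ctrl.snapshot("wrist")
for c in((301,203),(421,144),(275,22)): plaq(s,c)
s=ctrl.snapshot("side")
for c in((292,357),(360,325),(283,275)): plaq(s,c,40)
E
```

```text
centre [ 0.4309 -0.3299] yaw 0.371 size [125.8  41.2] bbox [250, 168, 101, 67, 2535]
centre [ 0.5807 -0.2653] yaw -0.11 size [ 40.7 126. ] bbox [367, 123, 107, 41, 2648]
centre [ 0.4155 -0.1201] yaw 0.094 size [125.3  44.3] bbox [215, 0, 118, 46, 3335]
centre [ 0.4325 -0.3317] yaw 0.371 size [126.1  44. ] bbox [261, 337, 63, 41, 1193]
centre [ 0.5825 -0.2662] yaw -0.109 size [ 44.7 126.4] bbox [331, 315, 58, 20, 1053]
centre [ 0.413 -0.113] yaw 1.53 size [229.9 196.7] bbox [243, 235, 80, 80, 3833]
```

Segmentation gives plaque-sized rectangles (126 × 41 mm). The pictures and the press contact also show the true fingertips about 10 mm higher than the nominal TCP + 11 mm, so I'll go down by feel. First grasp is the mid-blue plaque.

Call:
move_arm --motion '[[[-0.002, 0, -0.02, 0, 0, -0.115, 90], [-0.002, 0, -0.02, 0, 0, -0.115, 80], [-0.002, 0, -0.02, 0, 0, -0.115, 72], [-0.002, 0, -0.02, 0, 0, -0.115, 72], [-0.002, 0, -0.02, 0, 0, -0.115, 72]]]'

```text
time: 15.97
tcp_pos: [0.4405, -0.3322, 0.1603]
eef_rot: [0.951, -0.311, 0.0, 0.0]
force: [-0.2, 0.6, 0.2]
gripper_width: 0.0673
```

Call:
move_arm --motion '[[[-0.002, 0, -0.02, 0, 0, -0.115, 72], [-0.002, 0, -0.02, 0, 0, -0.115, 72], [-0.002, 0, -0.02, 0, 0, -0.115, 72], [-0.002, 0, -0.02, 0, 0, -0.115, 72], [-0.0015, 0, -0.02, 0, 0, -0.115, 72]]]'

```text
time: 16.38
tcp_pos: [0.431, -0.3323, 0.0602]
eef_rot: [0.824, -0.567, 0.0, 0.0]
force: [-0.6, 1.0, -0.4]
gripper_width: 0.0661
```

Call:
move_arm --motion '[[[0, 0, 0, 0, 0, 0, 72], [0, 0, 0, 0, 0, 0, 72], [0, 0, 0, 0, 0, 0, 72]]]'

```text
time: 16.63
tcp_pos: [0.4317, -0.3327, 0.0619]
eef_rot: [0.826, -0.564, 0.001, 0.0]
force: [0.2, -0.7, 0.9]
gripper_width: 0.0661
```

```bash
python3 - <<'E'
from h import *
st();s=ctrl.snapshot("wrist");save('w4',s);print(pix(s,[.4315,-.33,.01]))
h=s['pixels']
E
```

```text
t 16.63 tcp [ 0.4317 -0.3327  0.0619] x [ 0.365 -0.931  0.001] z [ 0.001 -0.001 -1.   ] F [ 0.2 -0.7  0.9] w 0.0661 q [ 0.26  0.52  0.43  1.95 -0.32  0.73 -0.32]
[311.  250.4]
```

Call:
move_arm --motion '[[[0, 0.0025, -0.02, 0, 0, 0, 72], [0, 0, -0.02, 0, 0, 0, 72], [0, 0, -0.01, 0, 0, 0, 72], [0, 0, -0.004, 0, 0, 0, 72], [0, 0, 0, 0, 0, 0, 72]]]'

```text
time: 17.1
tcp_pos: [0.4308, -0.3299, 0.007]
eef_rot: [0.825, -0.565, -0.0, -0.0]
force: [-0.2, -0.3, 0.2]
gripper_width: 0.0662
```

Call:
move_arm --motion '[[[0, 0, -0.004, 0, 0, 0, 72], [0, 0, -0.003, 0, 0, 0, 72], [0, 0, 0, 0, 0, 0, 72], [0, 0, 0, 0, 0, 0, 72]]]'

```text
time: 17.43
tcp_pos: [0.4312, -0.33, 0.0004]
eef_rot: [0.825, -0.565, 0.0, -0.0]
force: [0.6, 0.1, -0.8]
gripper_width: 0.0662
```

```bash
python3 - <<'E'
from h import *
st();s=ctrl.snapshot("side");u,v=pix(s,[.4315,-.33,.01]).astype(int);print(u,v)
a=cv2.resize(s['pixels'][v-45:v+25,u-50:u+50],(800,560),interpolation=3);cv2.imwrite('pics/g8.png',a[:,:,::-1])
E
```

```text
t 17.43 tcp [ 4.312e-01 -3.300e-01  4.000e-04] x [ 0.362 -0.932  0.   ] z [ 0.001 -0.    -1.   ] F [ 0.6  0.1 -0.8] w 0.0662 q [ 0.3   0.62  0.38  1.97 -0.38  0.62 -0.27]
291 356
```

TCP at table height with no contact, so the tips really are shorter than stated. Feeling further down.

Call:
move_arm --motion '[[[0, 0, -0.003, 0, 0, 0, 72], [0, 0, -0.002, 0, 0, 0, 72], [0, 0, 0, 0, 0, 0, 72], [0, 0, 0, 0, 0, 0, 72]]]'

```text
time: 17.82
tcp_pos: [0.4308, -0.3297, -0.0052]
eef_rot: [0.825, -0.565, -0.0, -0.0]
force: [0.2, -1.1, -0.5]
gripper_width: 0.0659
```

Call:
move_arm --motion '[[[0, 0, -0.002, 0, 0, 0, 72], [0, 0, 0, 0, 0, 0, 72], [0, 0, 0, 0, 0, 0, 72]]]'

```text
time: 18.07
tcp_pos: [0.4309, -0.3298, -0.0071]
eef_rot: [0.825, -0.565, -0.0, -0.0]
force: [0.9, 0.1, 0.3]
gripper_width: 0.0663
```

Call:
move_arm --motion '[[[0, 0, -0.002, 0, 0, 0, 72], [0, 0, 0, 0, 0, 0, 72], [0, 0, 0, 0, 0, 0, 72]]]'

```text
time: 18.32
tcp_pos: [0.4308, -0.3297, -0.0091]
eef_rot: [0.825, -0.565, -0.0, -0.0]
force: [0.3, -0.2, 0.5]
gripper_width: 0.0657
```

Call:
move_arm --motion '[[[0, 0, -0.002, 0, 0, 0, 72], [0, 0, 0, 0, 0, 0, 72], [0, 0, 0, 0, 0, 0, 72]]]'

```text
time: 18.57
tcp_pos: [0.4308, -0.3298, -0.0111]
eef_rot: [0.825, -0.565, -0.0, 0.0]
force: [-0.4, -0.6, 0.2]
gripper_width: 0.0662
```

Call:
move_arm --motion '[[[0, 0, -0.0015, 0, 0, 0, 72], [0, 0, 0, 0, 0, 0, 72], [0, 0, 0, 0, 0, 0, 72]]]'

```text
time: 18.82
tcp_pos: [0.4309, -0.3298, -0.0126]
eef_rot: [0.825, -0.565, -0.0, -0.0]
force: [-0.4, 0.3, 0.0]
gripper_width: 0.0662
```

View pics/g8.png

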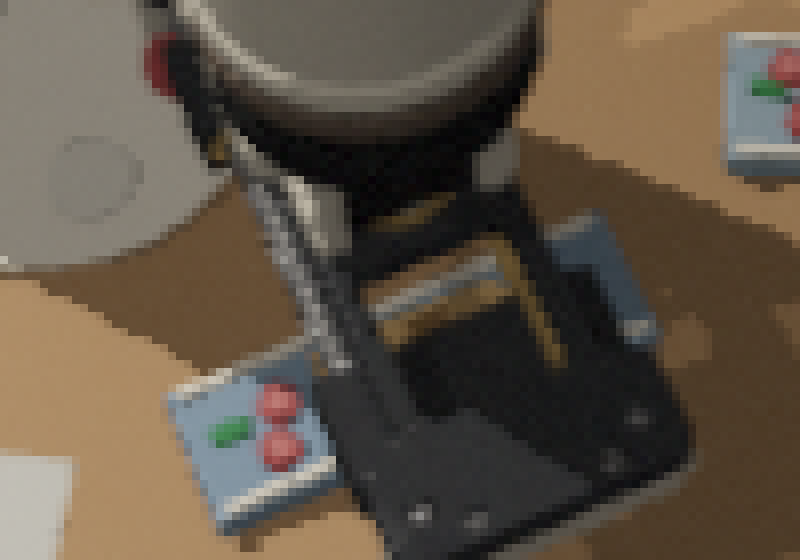

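Gripper straddles the plaque about mid-length, palette clear. Closing.

Call:
move_arm --motion '[[[0, 0, 0, 0, 0, 0, 30], [0, 0, 0, 0, 0, 0, 30], [0, 0, 0, 0, 0, 0, 20], [0, 0, 0, 0, 0, 0, 20], [0, 0, 0, 0, 0, 0, 20]]]'

```text
time: 19.23
tcp_pos: [0.431, -0.3299, -0.0124]
eef_rot: [0.825, -0.565, 0.0, -0.0]
force: [-0.6, -0.1, 0.6]
gripper_width: 0.0395
```

Call:
move_arm --motion '[[[0, 0, 0, 0, 0, 0, 20], [0, 0, 0, 0, 0, 0, 20], [0, 0, 0, 0, 0, 0, 20], [0, 0, 0, 0, 0, 0, 20]]]'

```text
time: 19.57
tcp_pos: [0.431, -0.3298, -0.0124]
eef_rot: [0.825, -0.565, 0.0, -0.0]
force: [-0.0, -0.5, 0.3]
gripper_width: 0.0393
```

Call:
move_arm --motion '[[[0, 0, 0.01, 0, 0, 0, 20], [0, 0, 0.02, 0, 0, 0, 20], [0, 0, 0.02, 0, 0, 0, 20], [0, 0, 0, 0, 0, 0, 20], [0, 0, 0, 0, 0, 0, 20]]]'

```text
time: 19.98
tcp_pos: [0.432, -0.3304, 0.039]
eef_rot: [0.825, -0.565, 0.001, -0.0]
force: [1.5, -0.1, -1.0]
gripper_width: 0.0394
```

```bash
python3 - <<'E'
from h import *
st()
s=ctrl.snapshot("scene");lm(s,'plaque_a','foot_seat','bolt_grip','bolt_axis')
E
```

```text
t 19.98 tcp [ 0.432  -0.3304  0.039 ] x [ 0.362 -0.932  0.002] z [ 0.003 -0.001 -1.   ] F [ 1.5 -0.1 -1. ] w 0.0394 q [ 0.27  0.55  0.42  1.97 -0.34  0.69 -0.3 ]
plaque_a [([0.5164, -0.2598, 0.0003], 0.81), ([0.3715, -0.3527, 0.0491], 0.73), ([0.3233, -0.5689, 0.0016], 0.65), ([0.3524, -0.1285, 0.0028], 0.64)]
foot_seat [([0.5709, 0.1377, 0.0122], 0.59)]
bolt_grip [([0.5463, -0.1039, 0.0477], 0.48)]
bolt_axis [([0.5494, -0.0579, 0.0363], 0.47)]
```

```bash
python3 - <<'E'
from h import *
for n in("scene","side"):
    s=ctrl.snapshot(n)
    for x in(-.045,-.03,-.06,-.072):
        r=[]
        for y in np.arange(-.165,.166,.005):
            u,v=pix(s,rk(x,y,.008)).round().astype(int);r.append(int(s['pixels'][v,u].mean()))
        print(n,x,r)
E
```

```text
scene -0.045 [194, 217, 217, 217, 216, 216, 216, 216, 216, 216, 217, 218, 213, 184, 208, 217, 217, 217, 217, 217, 217, 218, 219, 219, 218, 217, 218, 218, 217, 218, 217, 217, 217, 217, 217, 217, 216, 217, 217, 216, 216, 216, 215, 215, 215, 222, 234, 236, 236, 236, 236, 237, 226, 204, 229, 237, 236, 237, 237, 238, 238, 239, 239, 239, 240, 240, 199]
scene -0.03 [159, 178, 178, 179, 180, 181, 182, 181, 182, 183, 184, 183, 169, 171, 186, 184, 186, 186, 187, 188, 189, 189, 189, 189, 187, 186, 189, 191, 191, 191, 192, 192, 192, 192, 192, 192, 191, 192, 195, 193, 193, 194, 194, 194, 193, 195, 206, 208, 208, 207, 204, 205, 191, 197, 205, 204, 204, 204, 204, 205, 205, 206, 205, 206, 206, 206, 169]
scene -0.06 [133, 137, 137, 137, 138, 138, 137, 138, 138, 139, 140, 139, 136, 134, 140, 140, 140, 140, 140, 140, 142, 141, 139, 136, 136, 136, 136, 137, 137, 136, 136, 135, 136, 136, 136, 150, 151, 151, 152, 151, 151, 151, 152, 151, 151, 160, 165, 165, 164, 164, 162, 159, 156, 141, 150, 157, 157, 158, 158, 158, 159, 159, 160, 160, 160, 160, 146]
scene -0.072 [154, 173, 179, 176, 176, 179, 176, 184, 1
[... 975 characters left out ...]
5, 167]
side -0.06 [122, 183, 183, 183, 184, 188, 187, 168, 167, 169, 169, 170, 169, 128, 154, 179, 167, 168, 170, 169, 168, 166, 168, 168, 166, 168, 166, 167, 167, 167, 167, 167, 166, 165, 165, 167, 166, 166, 165, 163, 166, 166, 166, 166, 166, 167, 187, 187, 185, 187, 187, 186, 183, 152, 165, 186, 187, 186, 186, 188, 188, 190, 189, 189, 189, 189, 185]
side -0.072 [97, 99, 134, 136, 171, 188, 190, 188, 188, 156, 184, 184, 153, 181, 153, 186, 168, 168, 168, 126, 128, 127, 134, 135, 164, 133, 134, 168, 168, 167, 167, 129, 135, 164, 133, 133, 163, 134, 166, 165, 165, 166, 127, 130, 152, 156, 182, 170, 144, 171, 147, 157, 182, 147, 185, 188, 142, 140, 140, 141, 142, 143, 143, 152, 186, 159, 184]
```

Held (width 39 mm, lifted). Profiles along the floor show thin guide rods over it at rack y ≈ ±100, so I'll use slots +70, 0 and −70 between them. Carrying the mid-blue plaque over with yaw aligned.

Call:
move_arm --motion '[[[0, 0, 0.04, 0, 0, 0, 20], [0.0139, 0.0355, 0.009, 0, 0, -0.0285, 20], [0.0139, 0.0355, 0.009, 0, 0, -0.0285, 20], [0.0139, 0.0355, 0.009, 0, 0, -0.0285, 20], [0.0139, 0.0355, 0.009, 0, 0, -0.0285, 20]]]'

```text
time: 20.75
tcp_pos: [0.4866, -0.1865, 0.1137]
eef_rot: [0.791, -0.612, -0.0, 0.0]
force: [1.3, 0.1, -0.5]
gripper_width: 0.0396
```

Call:
move_arm --motion '[[[0.0139, 0.0355, 0.009, 0, 0, -0.0285, 20], [0.0139, 0.0355, 0.009, 0, 0, -0.0285, 20], [0.0139, 0.0355, 0.009, 0, 0, -0.0285, 20], [0.0139, 0.0355, 0.009, 0, 0, -0.0285, 20], [0.0139, 0.0355, 0.009, 0, 0, -0.0285, 20]]]'

```text
time: 21.17
tcp_pos: [0.5561, -0.0085, 0.1587]
eef_rot: [0.746, -0.666, -0.0, 0.0]
force: [0.0, -1.1, -0.3]
gripper_width: 0.0397
```

Call:
move_arm --motion '[[[0.0139, 0.0355, 0.009, 0, 0, -0.0285, 20], [0.0139, 0.0355, 0.009, 0, 0, -0.0285, 20], [0.0139, 0.0355, 0.009, 0, 0, -0.0285, 20], [0.0139, 0.0355, 0.009, 0, 0, -0.0285, 20], [0.0139, 0.0355, 0.009, 0, 0, -0.0285, 20]]]'

```text
time: 21.58
tcp_pos: [0.6256, 0.169, 0.2034]
eef_rot: [-0.696, 0.718, 0.0, -0.0]
force: [1.8, 0.7, -0.8]
gripper_width: 0.0397
```

Call:
move_arm --motion '[[[0.0139, 0.0355, 0, 0, 0, -0.0285, 20], [0, 0, 0, -0.0065, -0.122, 0, 20], [0, 0, 0, -0.0065, -0.122, 0, 20], [0, 0, 0, -0.0065, -0.122, 0, 20], [0, 0, 0, -0.0065, -0.122, 0, 20]]]'

```text
time: 22.0
tcp_pos: [0.6396, 0.2032, 0.2034]
eef_rot: [-0.666, 0.705, -0.176, 0.169]
force: [0.1, -2.0, -0.6]
gripper_width: 0.0393
```

Call:
move_arm --motion '[[[0, 0, 0, -0.0065, -0.122, 0, 20], [0, 0, 0, 0, 0, 0, 20], [0, 0, 0, 0, 0, 0, 20], [0, 0, 0, 0, 0, 0, 20], [0, 0, 0, 0, 0, 0, 20]]]'

```text
time: 22.42
tcp_pos: [0.6422, 0.201, 0.2045]
eef_rot: [-0.655, 0.697, -0.213, 0.2]
force: [1.0, -0.3, -1.0]
gripper_width: 0.0394
```

```bash
cat >> h.py <<'E'
def pl(ry,th=35,g=.062,d=.0126,s=-.082):
    """reported TCP target (world) for plaque at rack y, tool axes wanted"""
    t=np.radians(th);xp=np.array([np.cos(t),0,np.sin(t)]);n=np.array([-np.sin(t),0,np.cos(t)])
    O=np.array([s+.010*np.sin(t),ry,.008]);T=O+g*xp-d*n
    Rz=R.from_euler('z',YAW).as_matrix();M=Rz@np.column_stack([[0,-1,0],-xp,-n])
    return rk(*T),M,rk(*O)
def err(ry,**k):
    s=st();T,M,O=pl(ry,**k);Rc=R.from_quat(s['eef_rot']).as_matrix()
    print('target',T.round(4),'d',(T-s['tcp_pos']).round(4),'rot',R.from_matrix(M@Rc.T).as_rotvec().round(4),'O',O.round(4))
E
python3 - <<'E'
from h import *
err(.07)
for n in("scene","side"): 
    s=ctrl.snapshot(n);lm(s,'plaque_a')
E
```

```text
t 22.42 tcp [0.6422 0.201  0.2045] x [-0.062 -0.998 -0.   ] z [ 0.558 -0.034 -0.829] F [ 1.  -0.3 -1. ] w 0.0394 q [-1.18  0.34  0.79  2.06  0.17  0.32 -2.27]
target [0.6399 0.2025 0.0332] d [-0.0023  0.0015 -0.1712] rot [-0.0015 -0.0173  0.0085] O [0.582  0.2055 0.008 ]
plaque_a [([0.5173, -0.2602, 0.0005], 0.87), ([0.3559, -0.1248, 0.0018], 0.78), ([0.654, 0.1357, 0.0539], 0.65), ([0.3275, -0.5697, 0.0023], 0.53), ([0.5827, 0.2034, 0.177], 0.45)]
plaque_a [([0.5804, 0.2012, 0.1857], 0.92), ([0.3573, -0.1243, 0.0025], 0.71), ([0.5186, -0.2596, 0.0008], 0.57)]
```

Measured held rose end (0.5827, 0.203, 0.177) agrees with the tool-offset model. Descending to a pre-place pose.

Call:
move_arm --motion '[[[0.001, 0.0002, -0.0322, -0.0003, -0.0035, 0.0017, 20], [0.001, 0.0002, -0.0322, -0.0003, -0.0035, 0.0017, 20], [0.001, 0.0002, -0.0322, -0.0003, -0.0035, 0.0017, 20], [0.001, 0.0002, -0.0322, -0.0003, -0.0035, 0.0017, 20], [0.001, 0.0002, -0.0302, -0.0003, -0.0035, 0.0017, 20]]]'

```text
time: 23.03
tcp_pos: [0.6553, 0.2113, 0.0864]
eef_rot: [-0.66, 0.701, -0.209, 0.172]
force: [0.1, -0.4, -0.5]
gripper_width: 0.0396
```

Call:
move_arm --motion '[[[0, 0, 0, 0, 0, 0, 20], [0, 0, 0, 0, 0, 0, 20], [0, 0, 0, 0, 0, 0, 20], [0, 0, 0, 0, 0, 0, 20]]]'

```text
time: 23.37
tcp_pos: [0.6552, 0.212, 0.089]
eef_rot: [-0.659, 0.701, -0.21, 0.173]
force: [-0.3, -0.1, 0.6]
gripper_width: 0.0398
```

```bash
python3 - <<'E'
from h import *
err(.07)
for n in("scene","side"): 
    s=ctrl.snapshot(n);lm(s,'plaque_a','foot_seat')
E
```

```text
t 23.37 tcp [0.6552 0.212  0.089 ] x [-0.071 -0.997  0.034] z [ 0.52  -0.066 -0.852] F [-0.3 -0.1  0.6] w 0.0398 q [-0.94  0.55  0.51  2.04  0.41  0.19 -2.57]
target [0.6399 0.2025 0.0332] d [-0.0153 -0.0095 -0.0558] rot [ 0.0303 -0.0621  0.0188] O [0.582  0.2055 0.008 ]
plaque_a [([0.5194, -0.2612, 0.002], 0.74), ([0.5016, -0.4684, 0.0018], 0.62), ([0.3241, -0.5716, -0.0007], 0.57), ([0.5958, 0.2153, 0.065], 0.54), ([0.547, -0.1042, 0.0434], 0.49)]
foot_seat [([0.5007, -0.4695, 0.0018], 0.46)]
plaque_a [([0.5184, -0.2617, 0.0047], 0.71), ([0.5921, 0.2145, 0.0712], 0.53)]
foot_seat [([0.5757, 0.1365, 0.0058], 0.89)]
```

Joints 6 and 7 hit their limits with a 35° forward hand tilt. Better: put the plaque down in the free area in front of the rack and re-grasp it with the hand tilted back about 22°, so that placing needs only about 13° of tilt.

Call:
move_arm --motion '[[[0, 0, 0.035, 0, 0, 0, 20], [-0.01, 0, 0.035, 0.0065, 0.1, 0, 20], [-0.025, 0, 0.01, 0.0065, 0.1, 0, 20], [-0.03, 0, 0, 0.0065, 0.1, 0, 20], [-0.03, 0, 0, 0.0065, 0.1, 0, 20]]]'

```text
time: 24.08
tcp_pos: [0.5621, 0.2135, 0.1622]
eef_rot: [-0.685, 0.723, -0.072, 0.045]
force: [1.0, -1.1, -2.3]
gripper_width: 0.0398
```

Call:
move_arm --motion '[[[-0.035, 0, 0, 0.006, 0.1, 0, 20], [-0.035, 0, 0, 0, 0.04, 0, 20], [-0.035, 0, 0, 0, 0, 0, 20], [-0.03, 0, 0, 0, 0, 0, 20], [0, 0, 0, 0, 0, 0, 20]]]'

```text
time: 24.5
tcp_pos: [0.4207, 0.2117, 0.1583]
eef_rot: [-0.689, 0.724, -0.022, -0.007]
force: [-0.9, -1.5, -0.8]
gripper_width: 0.0395
```

```bash
python3 - <<'E'
from h import *
s=st();M=R.from_euler('z',YAW).as_matrix()@np.column_stack([[0,-1,0],[-1,0,0],[0,0,-1]])
print(R.from_matrix(M@R.from_quat(s['eef_rot']).as_matrix().T).as_rotvec().round(4))
E
```

```text
t 24.5 tcp [0.4207 0.2117 0.1583] x [-0.05  -0.998  0.04 ] z [ 0.02  -0.041 -0.999] F [-0.9 -1.5 -0.8] w 0.0395 q [-0.64  0.22  0.09  2.05  0.03  0.87 -2.19]
[ 0.0412  0.0198 -0.0035]
```

Call:
move_arm --motion '[[[0, 0, -0.035, 0.0206, 0.0099, -0.0017, 20], [0, 0, -0.035, 0.0206, 0.0099, -0.0017, 20], [0, 0, -0.035, 0, 0, 0, 20], [0, 0, -0.03, 0, 0, 0, 20], [0, 0, -0.02, 0, 0, 0, 20]]]'

```text
time: 24.92
tcp_pos: [0.4261, 0.2113, 0.0018]
eef_rot: [-0.687, 0.727, -0.001, 0.001]
force: [-0.5, 0.6, 0.2]
gripper_width: 0.0396
```

Call:
move_arm --motion '[[[0, 0, -0.01, 0, 0, 0, 20], [0, 0, -0.003, 0, 0, 0, 20], [0, 0, 0, 0, 0, 0, 20], [0, 0, 0, 0, 0, 0, 20]]]'

```text
time: 25.25
tcp_pos: [0.4282, 0.2128, -0.0078]
eef_rot: [-0.687, 0.727, -0.002, 0.003]
force: [0.0, -0.2, -1.0]
gripper_width: 0.0395
```

```bash
python3 - <<'E'
from h import *
s=st();M=R.from_euler('z',YAW).as_matrix()@np.column_stack([[0,-1,0],[-1,0,0],[0,0,-1]])
print(R.from_matrix(M@R.from_quat(s['eef_rot']).as_matrix().T).as_rotvec().round(4))
E
```

```text
t 25.25 tcp [ 0.4282  0.2128 -0.0078] x [-0.056 -0.998 -0.003] z [ 0.007  0.002 -1.   ] F [ 0.  -0.2 -1. ] w 0.0395 q [-0.57  0.52  0.06  2.13 -0.06  0.48 -2.09]
[-0.0024  0.0072  0.003 ]
```

Call:
move_arm --motion '[[[0, 0, -0.003, 0, 0, 0, 20], [0, 0, -0.0015, 0, 0, 0, 20], [0, 0, 0, 0, 0, 0, 20], [0, 0, 0, 0, 0, 0, 60], [0, 0, 0, 0, 0, 0, 66]]]'

```text
time: 25.67
tcp_pos: [0.4273, 0.2124, -0.0129]
eef_rot: [-0.687, 0.727, -0.001, 0.003]
force: [-0.2, -0.3, -0.4]
gripper_width: 0.0484
```

Call:
move_arm --motion '[[[0, 0, 0, 0, 0, 0, 66], [0, 0, 0.007, 0, 0, 0, 66], [-0.0012, 0, 0, 0.005, 0.096, 0, 66], [-0.0012, 0, 0, 0.005, 0.096, 0, 66], [-0.0012, 0, 0, 0.005, 0.096, 0, 66]]]'

```text
time: 26.08
tcp_pos: [0.4236, 0.2131, -0.0047]
eef_rot: [-0.681, 0.719, 0.104, -0.097]
force: [0.3, -0.7, -0.5]
gripper_width: 0.0603
```

Call:
move_arm --motion '[[[-0.0012, 0, 0, 0.005, 0.096, 0, 66], [0, 0, 0, 0, 0, 0, 66], [0, 0, 0, 0, 0, 0, 66], [0, 0, 0, 0, 0, 0, 66]]]'

```text
time: 26.42
tcp_pos: [0.4214, 0.2122, -0.0064]
eef_rot: [-0.675, 0.714, 0.137, -0.129]
force: [-0.3, 0.5, 0.6]
gripper_width: 0.0604
```

```bash
python3 - <<'E'
from h import *
st()
for n in("scene","side"): 
    s=ctrl.snapshot(n);lm(s,'plaque_a')
E
```

```text
t 26.42 tcp [ 0.4214  0.2122 -0.0064] x [-0.056 -0.998  0.   ] z [-0.369  0.021 -0.929] F [-0.3  0.5  0.6] w 0.0604 q [-0.37  0.71 -0.04  1.83 -0.17  0.96 -1.9 ]
plaque_a [([0.5178, -0.2586, -0.0006], 0.92), ([0.3524, -0.1282, 0.0015], 0.8), ([0.3657, 0.2162, -0.0047], 0.77), ([0.3244, -0.5713, 0.0015], 0.63)]
plaque_a [([0.5194, -0.2571, 0.0029], 0.67), ([0.3646, 0.2144, 0.0027], 0.63), ([0.354, -0.124, 0.0013], 0.56)]
```

Call:
move_arm --motion '[[[0, 0, -0.001, 0, 0, 0, 30], [0, 0, 0, 0, 0, 0, 20], [0, 0, 0, 0, 0, 0, 20], [0, 0, 0, 0, 0, 0, 20], [0, 0, 0, 0, 0, 0, 20]]]'

```text
time: 27.03
tcp_pos: [0.4222, 0.2124, -0.0072]
eef_rot: [-0.675, 0.714, 0.137, -0.129]
force: [0.1, 0.2, 2.0]
gripper_width: 0.0392
```

Call:
move_arm --motion '[[[0, 0, 0, 0, 0, 0, 20], [0, 0, 0, 0, 0, 0, 20], [0, 0, 0, 0, 0, 0, 20], [0, 0, 0, 0, 0, 0, 20]]]'

```text
time: 27.37
tcp_pos: [0.4223, 0.2123, -0.0072]
eef_rot: [-0.675, 0.714, 0.137, -0.129]
force: [0.3, 0.1, 2.7]
gripper_width: 0.0394
```

```bash
cat >> h.py <<'E'
def grasp_save(O,yaw,tilt=0):
    """plaque pose in tool frame, plaque flat on the table with origin O=(x,y), x axis yaw"""
    s=st();Rt=R.from_quat(s['eef_rot']).as_matrix();Rp=R.from_euler('z',yaw).as_matrix()
    np.savez('grasp.npz',R=Rt.T@Rp,t=Rt.T@(np.array([*O,0])-s['tcp_pos']))
def goal(ry,th=35,s=-.082,along=0,up=0):
    t=np.radians(th);Rz=R.from_euler('z',YAW);Rp=(Rz*R.from_euler('y',-t)).as_matrix()
    g=np.load('grasp.npz');Rt=Rp@g['R'].T;O=rk(s+.01*np.sin(t),ry,.008)+along*Rp[:,0]+up*Rp[:,2]
    T=O-Rt@g['t'];q=st();Rc=R.from_quat(q['eef_rot']).as_matrix()
    Oc=q['tcp_pos']+Rc@g['t']
    print('tcp goal',T.round(4),'d',(T-q['tcp_pos']).round(4),'rot',R.from_matrix(Rt@Rc.T).as_rotvec().round(4),'O goal',O.round(4),'O now',Oc.round(4))
E
python3 - <<'E'
from h import *
grasp_save((.3654,.2155),-.053); goal(.07,along=.012,up=.004)
E
```

```text
t 27.37 tcp [ 0.4223  0.2123 -0.0072] x [-0.056 -0.998 -0.   ] z [-0.37   0.021 -0.929] F [0.3 0.1 2.7] w 0.0394 q [-0.37  0.71 -0.04  1.83 -0.17  0.96 -1.9 ]
t 27.37 tcp [ 0.4223  0.2123 -0.0072] x [-0.056 -0.998 -0.   ] z [-0.37   0.021 -0.929] F [0.3 0.1 2.7] w 0.0394 q [-0.37  0.71 -0.04  1.83 -0.17  0.96 -1.9 ]
tcp goal [0.6402 0.2023 0.0449] d [ 0.2179 -0.01    0.0521] rot [-0.0324 -0.61    0.    ] O goal [0.5895 0.2051 0.0182] O now [ 0.3654  0.2155 -0.    ]
```

Call:
move_arm --motion '[[[0, 0, 0.03, 0, 0, 0, 20], [0, 0, 0.04, 0, 0, 0, 20], [0.01, 0, 0.04, 0, 0, 0, 20], [0.033, -0.002, 0.01, -0.0065, -0.122, 0, 20], [0.035, -0.002, 0.005, -0.0065, -0.122, 0, 20]]]'

```text
time: 27.78
tcp_pos: [0.5042, 0.2086, 0.1206]
eef_rot: [-0.685, 0.726, 0.047, -0.042]
force: [0.6, -0.1, -2.1]
gripper_width: 0.0394
```

Call:
move_arm --motion '[[[0.035, -0.002, 0, -0.0065, -0.122, 0, 20], [0.035, -0.002, 0, -0.0065, -0.122, 0, 20], [0.035, -0.002, 0, -0.0065, -0.122, 0, 20], [0.035, 0, 0, 0, 0, 0, 20], [0, 0, 0, 0, 0, 0, 20]]]'

```text
time: 28.2
tcp_pos: [0.6432, 0.2012, 0.1171]
eef_rot: [-0.682, 0.722, -0.085, 0.081]
force: [1.7, -0.5, 0.9]
gripper_width: 0.0391
```

Call:
move_arm --motion '[[[0, 0, 0, 0, 0, 0, 20], [0, 0, 0, 0, 0, 0, 20], [0, 0, 0, 0, 0, 0, 20]]]'

```text
time: 28.45
tcp_pos: [0.6397, 0.2022, 0.1174]
eef_rot: [-0.682, 0.722, -0.083, 0.08]
force: [0.5, -0.6, -0.6]
gripper_width: 0.0394
```

```bash
python3 - <<'E'
from h import *
goal(.07,along=.012,up=.004)
for n in("scene","side"): 
    s=ctrl.snapshot(n);lm(s,'plaque_a')
E
```

```text
t 28.45 tcp [0.6397 0.2022 0.1174] x [-0.056 -0.998 -0.002] z [ 0.228 -0.011 -0.973] F [ 0.5 -0.6 -0.6] w 0.0394 q [-0.48  0.48  0.1   1.81  0.09  0.65 -2.09]
tcp goal [0.6402 0.2023 0.0449] d [ 0.0005  0.0001 -0.0724] rot [ 0.0003 -0.0008  0.0002] O goal [0.5895 0.2051 0.0182] O now [0.589  0.2051 0.0906]
plaque_a [([0.5172, -0.2577, -0.0002], 0.82), ([0.3505, -0.13, 0.0028], 0.8), ([0.3249, -0.57, 0.0005], 0.58), ([0.5891, 0.2053, 0.089], 0.55)]
plaque_a [([0.356, -0.126, 0.001], 0.95), ([0.5176, -0.2595, 0.0027], 0.84), ([0.5861, 0.2043, 0.0949], 0.62)]
```

Call:
move_arm --motion '[[[0, 0, -0.025, 0, 0, 0, 20], [0, 0, -0.025, 0, 0, 0, 20], [0, 0, -0.016, 0, 0, 0, 20], [0, 0, -0.0064, 0, 0, 0, 20], [0, 0, 0, 0, 0, 0, 20]]]'

```text
time: 29.07
tcp_pos: [0.6387, 0.2018, 0.0433]
eef_rot: [-0.683, 0.722, -0.083, 0.078]
force: [0.7, 0.4, -0.9]
gripper_width: 0.0395
```

Call:
move_arm --motion '[[[-0.0033, 0.0002, -0.0023, 0, 0, 0, 20], [-0.0033, 0.0002, -0.0023, 0, 0, 0, 20], [0, 0, 0, 0, 0, 0, 20], [0, 0, 0, 0, 0, 0, 20]]]'

```text
time: 29.4
tcp_pos: [0.6339, 0.2031, 0.0416]
eef_rot: [-0.683, 0.722, -0.083, 0.081]
force: [0.2, -0.0, -1.1]
gripper_width: 0.0392
```

```bash
python3 - <<'E'
from h import *
goal(.07)
E
```

```text
t 29.4 tcp [0.6339 0.2031 0.0416] x [-0.055 -0.998 -0.003] z [ 0.231 -0.01  -0.973] F [ 0.2 -0.  -1.1] w 0.0392 q [-0.49  0.59  0.1   1.86  0.09  0.49 -2.11]
tcp goal [0.6327 0.2027 0.0348] d [-0.0013 -0.0004 -0.0068] rot [-0.0004  0.0013 -0.0003] O goal [0.582  0.2055 0.008 ] O now [0.5833 0.2059 0.0148]
```

Call:
move_arm --motion '[[[0, 0, -0.003, 0, 0, 0, 20], [0, 0, -0.002, 0, 0, 0, 20], [0, 0, 0, 0, 0, 0, 20], [0, 0, 0, 0, 0, 0, 20]]]'

```text
time: 29.73
tcp_pos: [0.6337, 0.2026, 0.0355]
eef_rot: [-0.682, 0.722, -0.083, 0.08]
force: [-1.1, -0.3, -0.5]
gripper_width: 0.0391
```

Call:
move_arm --motion '[[[0, 0, -0.002, 0, 0, 0, 20], [0, 0, 0, 0, 0, 0, 20], [0, 0, 0, 0, 0, 0, 20]]]'

```text
time: 29.98
tcp_pos: [0.6341, 0.2027, 0.0345]
eef_rot: [-0.682, 0.722, -0.084, 0.081]
force: [-2.8, -0.6, 5.4]
gripper_width: 0.0392
```

```bash
python3 - <<'E'
from h import *
goal(.07)
s=ctrl.snapshot("side");lm(s,'plaque_a','foot_seat')
E
```

```text
t 29.98 tcp [0.6341 0.2027 0.0345] x [-0.056 -0.998 -0.002] z [ 0.23  -0.011 -0.973] F [-2.8 -0.6  5.4] w 0.0392 q [-0.49  0.6   0.1   1.86  0.09  0.48 -2.11]
tcp goal [0.6327 0.2027 0.0348] d [-0.0015  0.      0.0002] rot [-0.      0.001   0.0004] O goal [0.582  0.2055 0.008 ] O now [0.5834 0.2056 0.0077]
plaque_a [([0.518, -0.2581, 0.0004], 0.61), ([0.3554, -0.1246, 0.0015], 0.61), ([0.5852, 0.2027, 0.0108], 0.58)]
foot_seat [([0.5762, 0.1397, 0.009], 0.93)]
```

Force direction is about the plaque normal, so the back rests on the bar. Sliding gently towards the lip.

Call:
move_arm --motion '[[[-0.0016, 0.0001, -0.0008, 0, 0, 0, 20], [0, 0, 0, 0, 0, 0, 20], [0, 0, 0, 0, 0, 0, 20]]]'

```text
time: 30.38
tcp_pos: [0.6339, 0.2028, 0.0344]
eef_rot: [-0.682, 0.722, -0.084, 0.082]
force: [-0.8, -1.0, 6.2]
gripper_width: 0.0394
```

Call:
move_arm --motion '[[[-0.0016, 0.0001, -0.0008, 0, 0, 0, 20], [0, 0, 0, 0, 0, 0, 20], [0, 0, 0, 0, 0, 0, 20]]]'

```text
time: 30.63
tcp_pos: [0.6334, 0.203, 0.0342]
eef_rot: [-0.682, 0.722, -0.085, 0.083]
force: [1.8, -1.1, 5.7]
gripper_width: 0.0396
```

```bash
python3 - <<'E'
from h import *
goal(.07)
E
```

```text
t 30.63 tcp [0.6334 0.203  0.0342] x [-0.056 -0.998 -0.004] z [ 0.235 -0.01  -0.972] F [ 1.8 -1.1  5.7] w 0.0396 q [-0.49  0.6   0.1   1.86  0.1   0.47 -2.12]
tcp goal [0.6327 0.2027 0.0348] d [-0.0008 -0.0003  0.0006] rot [-0.0011  0.0055  0.0005] O goal [0.582  0.2055 0.008 ] O now [0.5829 0.2059 0.0072]
```

Call:
move_arm --motion '[[[-0.002, 0.0001, 0, 0, 0, 0, 20], [0, 0, 0, 0, 0, 0, 20], [0, 0, 0, 0, 0, 0, 20]]]'

```text
time: 30.88
tcp_pos: [0.6328, 0.203, 0.0346]
eef_rot: [-0.682, 0.722, -0.085, 0.084]
force: [5.8, -1.3, 2.9]
gripper_width: 0.0393
```

Call:
move_arm --motion '[[[-0.002, 0.0001, 0, 0, 0, 0, 20], [0, 0, 0, 0, 0, 0, 20], [0, 0, 0, 0, 0, 0, 20]]]'

```text
time: 31.13
tcp_pos: [0.6315, 0.2031, 0.0349]
eef_rot: [-0.682, 0.722, -0.086, 0.084]
force: [7.3, -2.3, 3.5]
gripper_width: 0.0396
```

```bash
python3 - <<'E'
from h import *
goal(.07)
s=ctrl.snapshot("side");lm(s,'plaque_a','foot_seat')
u,v=pix(s,[.60,.18,.03]).astype(int)
cv2.imwrite('pics/g9.png',cv2.resize(s['pixels'][v-45:v+45,u-60:u+60],(800,600),interpolation=3)[:,:,::-1])
E
```

```text
t 31.13 tcp [0.6315 0.2031 0.0349] x [-0.056 -0.998 -0.005] z [ 0.238 -0.009 -0.971] F [ 7.3 -2.3  3.5] w 0.0396 q [-0.49  0.59  0.11  1.87  0.1   0.47 -2.12]
tcp goal [0.6327 0.2027 0.0348] d [ 0.0012 -0.0004 -0.0002] rot [-0.0018  0.009   0.0009] O goal [0.582  0.2055 0.008 ] O now [0.581  0.206  0.0077]
plaque_a [([0.5206, -0.2588, 0.0033], 0.94), ([0.3551, -0.126, 0.002], 0.94), ([0.5793, 0.2044, 0.0121], 0.79)]
foot_seat [([0.5739, 0.1379, 0.0082], 0.78), ([0.4137, 0.378, -0.001], 0.33)]
```

Lip contact at about 7 N. Releasing, then backing out along the tool axis.

Call:
move_arm --motion '[[[0.001, 0, 0, 0, 0, 0, 54], [0, 0, 0, 0, 0, 0, 54], [0, 0, 0, 0, 0, 0, 54], [0, 0, 0, 0, 0, 0, 54]]]'

```text
time: 31.62
tcp_pos: [0.6263, 0.2031, 0.0313]
eef_rot: [-0.683, 0.722, -0.083, 0.079]
force: [0.3, -0.1, -0.5]
gripper_width: 0.0495
```

Call:
move_arm --motion '[[[-0.0024, 0, 0.0097, 0, 0, 0, 54], [-0.0048, 0, 0.02, 0, 0, 0, 54], [-0.007, 0, 0.03, 0, 0, 0, 54], [-0.009, 0, 0.035, 0, 0, 0, 54], [-0.009, -0.01, 0.035, 0, 0, 0, 60]]]'

```text
time: 32.03
tcp_pos: [0.5937, 0.1954, 0.1628]
eef_rot: [-0.684, 0.721, -0.082, 0.08]
force: [0.5, 0.9, 0.8]
gripper_width: 0.0527
```

```bash
python3 - <<'E'
from h import *
st()
for n in("scene","side"): 
    s=ctrl.snapshot(n);lm(s,'plaque_a','foot_seat','bar_mid')
    u,v=pix(s,[.60,.12,.03]).astype(int)
    if n=="side": a=s['pixels'][v-55:v+65,u-80:u+80]
    else: b=s['pixels'][v-35:v+35,u-90:u+70]
o=np.zeros((600,640,3),np.uint8);o[:400]=cv2.resize(a,(640,400),interpolation=3)[:400];o[400:]=cv2.resize(b,(640,280),interpolation=3)[40:240]
cv2.imwrite('pics/p1.png',o[:,:,::-1])
E
```

```text
t 32.03 tcp [0.5937 0.1954 0.1628] x [-0.052 -0.999 -0.002] z [ 0.228 -0.01  -0.974] F [0.5 0.9 0.8] w 0.0527 q [-0.51  0.35  0.11  1.89  0.1   0.7  -2.11]
plaque_a [([0.3225, -0.5698, 0.0011], 0.85), ([0.5827, 0.2053, 0.0073], 0.67), ([0.3578, -0.1303, 0.0011], 0.65), ([0.5159, -0.261, 0.004], 0.59)]
foot_seat [([0.5734, 0.1391, 0.0106], 0.79)]
bar_mid [([0.6535, 0.1363, 0.053], 0.84)]
plaque_a [([0.5808, 0.2022, 0.0122], 0.86), ([0.5219, -0.2598, 0.0029], 0.76), ([0.3547, -0.1252, 0.0018], 0.76)]
foot_seat [([0.5759, 0.1368, 0.0048], 0.64)]
bar_mid [([0.6526, 0.132, 0.0548], 0.71)]
```

View pics/p1.png

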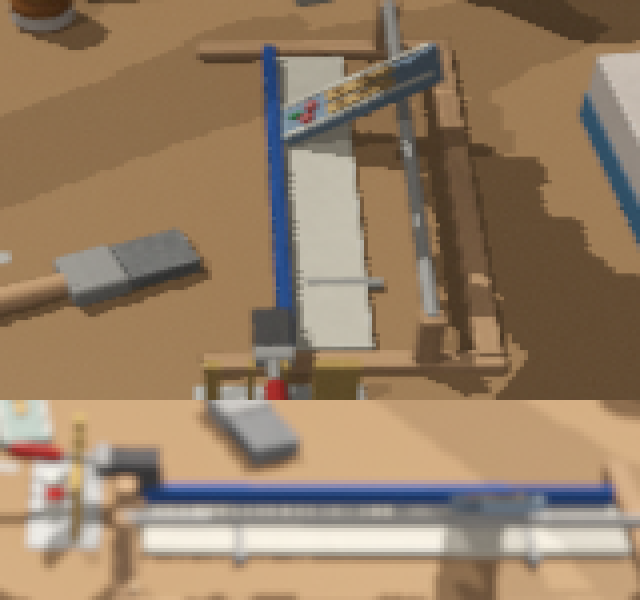

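The plaque sits rose end on the floor at the lip (285,125), with its back on the bar (405,75). The rail is still out and the handle down at (275,385). Next is the sky-blue plaque.

Call:
move_arm --motion '[[[-0.0015, -0.0383, 0.005, 0.005, 0.103, -0.009, 66], [-0.0015, -0.0383, 0.005, 0.005, 0.103, -0.009, 66], [-0.0015, -0.0383, 0, 0.005, 0.103, -0.009, 66], [-0.0015, -0.0383, 0, 0.005, 0.103, -0.009, 66], [-0.0015, -0.0383, 0, 0.005, 0.103, -0.009, 66]]]'

```text
time: 32.85
tcp_pos: [0.5877, 0.0003, 0.1716]
eef_rot: [-0.664, 0.734, 0.103, -0.101]
force: [1.0, -0.4, -0.6]
gripper_width: 0.0604
```

Call:
move_arm --motion '[[[-0.0015, -0.0383, 0, 0.005, 0.103, -0.009, 66], [-0.0015, -0.0383, 0, 0, 0, 0, 66], [-0.0015, -0.0383, 0, 0, 0, 0, 66], [-0.0015, -0.0383, -0.01, 0, 0, 0, 66], [-0.0015, -0.0383, -0.02, 0, 0, 0, 66]]]'

```text
time: 33.27
tcp_pos: [0.5811, -0.1912, 0.1421]
eef_rot: [-0.655, 0.731, 0.136, -0.135]
force: [0.9, 0.1, 0.8]
gripper_width: 0.0605
```

Call:
move_arm --motion '[[[-0.0015, -0.0383, -0.03, 0, 0, 0, 66], [-0.0015, -0.0383, -0.03, 0, 0, 0, 66], [0, 0, 0, 0, 0, 0, 66], [0, 0, 0, 0, 0, 0, 66]]]'

```text
time: 33.6
tcp_pos: [0.5739, -0.2569, 0.0869]
eef_rot: [-0.652, 0.732, 0.14, -0.138]
force: [1.4, 0.4, 0.9]
gripper_width: 0.0608
```

```bash
cat >> h.py <<'E'
def app(c,yaw,tilt=21.7,z=-.0065):
    Rz=R.from_euler('z',yaw);M=Rz.as_matrix()@R.from_euler('y',tilt,degrees=True).as_matrix()@np.column_stack([[0,-1,0],[-1,0,0],[0,0,-1]])
    T=np.array([*c,z])+Rz.as_matrix()@[-.005,0,0];s=st();Rc=R.from_quat(s['eef_rot']).as_matrix()
    print('goal',T.round(4),'d',(T-s['tcp_pos']).round(4),'rot',R.from_matrix(M@Rc.T).as_rotvec().round(4))
E
python3 - <<'E'
from h import *
s=ctrl.snapshot("side");c,y=plaq(s,pix(s,(.5815,-.2655,.01)),40);lm(s,'plaque_a')
app((.5812,-.2655),-.109)
E
```

```text
centre [ 0.6003 -0.2248] yaw -0.145 size [133.8 151.2] bbox [331, 283, 68, 52, 1996]
plaque_a [([0.3509, -0.1265, 0.0009], 0.87), ([0.5835, 0.206, 0.0138], 0.64), ([0.5196, -0.2578, 0.0019], 0.61)]
t 33.7 tcp [ 0.5776 -0.2529  0.0898] x [-0.106 -0.994  0.017] z [-0.378  0.024 -0.925] F [ 0.2 -0.1  0.3] w 0.0606 q [ 0.2   0.83  0.19  1.33 -0.03  1.37 -1.31]
goal [ 0.5762 -0.265  -0.0065] d [-0.0014 -0.012  -0.0963] rot [ 0.016  -0.0115 -0.0032]
```

Call:
move_arm --motion '[[[0, -0.004, -0.025, 0.008, -0.006, -0.0016, 66], [0, -0.004, -0.025, 0.008, -0.0055, -0.0016, 66], [-0.0014, -0.004, -0.02, 0, 0, 0, 66], [0, 0, -0.01, 0, 0, 0, 66], [0, 0, 0, 0, 0, 0, 66]]]'

```text
time: 34.12
tcp_pos: [0.5756, -0.2635, 0.0091]
eef_rot: [-0.656, 0.731, 0.141, -0.126]
force: [-1.0, -0.2, 0.1]
gripper_width: 0.0609
```

Call:
move_arm --motion '[[[0, 0, 0, 0, 0, 0, 66], [0, 0, 0, 0, 0, 0, 66]]]'

```text
time: 34.28
tcp_pos: [0.5783, -0.2652, 0.0127]
eef_rot: [-0.656, 0.731, 0.138, -0.125]
force: [-0.2, -0.7, 1.0]
gripper_width: 0.0607
```

```bash
python3 - <<'E'
from h import *
app((.5812,-.2655),-.109)
for n in("scene","side"): lm(ctrl.snapshot(n),'plaque_a')
E
```

```text
t 34.28 tcp [ 0.5783 -0.2652  0.0127] x [-0.107 -0.994  0.002] z [-0.364  0.038 -0.931] F [-0.2 -0.7  1. ] w 0.0607 q [ 0.23  0.92  0.18  1.34 -0.05  1.26 -1.29]
goal [ 0.5762 -0.265  -0.0065] d [-0.002   0.0003 -0.0192] rot [ 0.002   0.0044 -0.0013]
plaque_a [([0.3539, -0.1279, 0.0033], 0.82), ([0.5406, -0.0944, -0.0007], 0.62), ([0.5149, -0.2582, -0.0016], 0.58), ([0.584, 0.2067, 0.0054], 0.56)]
plaque_a [([0.3526, -0.1246, -0.0003], 0.91), ([0.5204, -0.2568, 0.0003], 0.87), ([0.5827, 0.203, 0.0103], 0.82)]
```

Call:
move_arm --motion '[[[-0.002, 0, -0.009, 0, 0, 0, 66], [0, 0, -0.006, 0, 0, 0, 66], [0, 0, -0.004, 0, 0, 0, 66], [0, 0, 0, 0, 0, 0, 66], [0, 0, 0, 0, 0, 0, 66]]]'

```text
time: 34.9
tcp_pos: [0.574, -0.2661, -0.0084]
eef_rot: [-0.655, 0.732, 0.139, -0.126]
force: [0.3, -0.0, -0.8]
gripper_width: 0.0608
```

Call:
move_arm --motion '[[[0, 0, 0, 0, 0, 0, 30], [0, 0, 0, 0, 0, 0, 20], [0, 0, 0, 0, 0, 0, 20], [0, 0, 0, 0, 0, 0, 20], [0, 0, 0, 0, 0, 0, 20]]]'

```text
time: 35.32
tcp_pos: [0.5745, -0.266, -0.0079]
eef_rot: [-0.656, 0.732, 0.139, -0.125]
force: [0.2, -0.4, -0.0]
gripper_width: 0.0392
```

Call:
move_arm --motion '[[[0, 0, 0, 0, 0, 0, 20], [0, 0, 0, 0, 0, 0, 20], [0, 0, 0, 0, 0, 0, 20], [0, 0, 0, 0, 0, 0, 20]]]'

```text
time: 35.65
tcp_pos: [0.5745, -0.266, -0.0079]
eef_rot: [-0.656, 0.732, 0.139, -0.125]
force: [-0.3, 1.5, -0.5]
gripper_width: 0.039
```

```bash
python3 - <<'E'
from h import *
app((.5812,-.2655),-.109);grasp_save((.519,-.2587),-.109); goal(0,along=.012,up=.004)
E
```

```text
t 35.65 tcp [ 0.5745 -0.266  -0.0079] x [-0.109 -0.994  0.001] z [-0.366  0.039 -0.93 ] F [-0.3  1.5 -0.5] w 0.039 q [ 0.23  0.94  0.18  1.35 -0.05  1.23 -1.29]
goal [ 0.5762 -0.265  -0.0065] d [0.0017 0.0011 0.0014] rot [0.0016 0.0018 0.0003]
t 35.65 tcp [ 0.5745 -0.266  -0.0079] x [-0.109 -0.994  0.001] z [-0.366  0.039 -0.93 ] F [-0.3  1.5 -0.5] w 0.039 q [ 0.23  0.94  0.18  1.35 -0.05  1.23 -1.29]
t 35.65 tcp [ 0.5745 -0.266  -0.0079] x [-0.109 -0.994  0.001] z [-0.366  0.039 -0.93 ] F [-0.3  1.5 -0.5] w 0.039 q [ 0.23  0.94  0.18  1.35 -0.05  1.23 -1.29]
tcp goal [0.636  0.1313 0.0438] d [0.0615 0.3974 0.0517] rot [-0.0494 -0.6089  0.0542] O goal [0.5858 0.1352 0.0182] O now [ 0.519  -0.2587  0.    ]
```

Call:
move_arm --motion '[[[0, 0, 0.03, 0, 0, 0, 20], [0, 0, 0.04, 0, 0, 0, 20], [0, 0, 0.04, 0, 0, 0, 20], [0, 0.01, 0.035, 0, 0, 0, 20], [0.006, 0.0387, 0, 0, 0, 0, 20]]]'

```text
time: 36.07
tcp_pos: [0.5818, -0.229, 0.1458]
eef_rot: [-0.651, 0.737, 0.132, -0.125]
force: [1.8, -2.1, 1.1]
gripper_width: 0.0396
```

Call:
move_arm --motion '[[[0.006, 0.0387, 0, 0, 0, 0, 20], [0.006, 0.0387, 0, 0, 0, 0, 20], [0.006, 0.0387, 0, -0.0082, -0.1015, 0.009, 20], [0.006, 0.0387, 0, -0.0082, -0.1015, 0.009, 20], [0.006, 0.0387, 0, -0.0082, -0.1015, 0.009, 20]]]'

```text
time: 36.48
tcp_pos: [0.611, -0.0221, 0.1368]
eef_rot: [-0.677, 0.735, 0.026, -0.021]
force: [1.8, -0.2, -1.1]
gripper_width: 0.039
```

Call:
move_arm --motion '[[[0.006, 0.0387, 0, -0.0082, -0.1015, 0.009, 20], [0.006, 0.0387, 0, -0.0082, -0.1015, 0.009, 20], [0.006, 0.0387, 0, -0.0082, -0.1015, 0.009, 20], [0.0065, 0.0387, 0, 0, 0, 0, 20], [0, 0, 0, 0, 0, 0, 20]]]'

```text
time: 36.9
tcp_pos: [0.6318, 0.1432, 0.1367]
eef_rot: [-0.688, 0.717, -0.082, 0.082]
force: [1.7, 2.7, -0.3]
gripper_width: 0.0395
```

Call:
move_arm --motion '[[[0, 0, 0, 0, 0, 0, 20], [0, 0, 0, 0, 0, 0, 20], [0, 0, 0, 0, 0, 0, 20]]]'

```text
time: 37.15
tcp_pos: [0.6354, 0.1286, 0.1373]
eef_rot: [-0.682, 0.722, -0.086, 0.08]
force: [0.0, -0.3, -0.9]
gripper_width: 0.0395
```

```bash
python3 - <<'E'
from h import *
goal(0,along=.012,up=.004)
for n in("scene","side"): lm(ctrl.snapshot(n),'plaque_a')
E
```

```text
t 37.15 tcp [0.6354 0.1286 0.1373] x [-0.057 -0.998  0.002] z [ 0.232 -0.015 -0.973] F [ 0.  -0.3 -0.9] w 0.0395 q [-0.4   0.42  0.14  1.86  0.04  0.64 -1.93]
tcp goal [0.636  0.1313 0.0438] d [ 0.0006  0.0027 -0.0934] rot [ 0.0009 -0.      0.003 ] O goal [0.5858 0.1352 0.0182] O now [0.5852 0.1326 0.1116]
plaque_a [([0.3235, -0.5678, 0.0028], 0.84), ([0.587, 0.1311, 0.1114], 0.7), ([0.3526, -0.1324, 0.0033], 0.53), ([0.5846, 0.2048, 0.0081], 0.45), ([0.5426, -0.075, 0.0028], 0.33)]
plaque_a [([0.5812, 0.2037, 0.0113], 0.87), ([0.3531, -0.1273, 0.0012], 0.82), ([0.5858, 0.1291, 0.1121], 0.63)]
```

Call:
move_arm --motion '[[[0, 0.001, -0.03, 0, 0, 0.003, 20], [0, 0.001, -0.03, 0, 0, 0, 20], [0.0006, 0.0007, -0.022, 0, 0, 0, 20], [0, 0, -0.0094, 0, 0, 0, 20], [0, 0, 0, 0, 0, 0, 20]]]'

```text
time: 37.77
tcp_pos: [0.6334, 0.1322, 0.0428]
eef_rot: [-0.684, 0.721, -0.084, 0.078]
force: [-0.4, -0.2, -1.5]
gripper_width: 0.0395
```

Call:
move_arm --motion '[[[-0.0033, 0.0002, -0.0023, 0, 0, 0, 20], [-0.0033, 0.0002, -0.0023, 0, 0, 0, 20], [0, 0, 0, 0, 0, 0, 20], [0, 0, 0, 0, 0, 0, 20]]]'

```text
time: 38.1
tcp_pos: [0.6295, 0.1343, 0.0424]
eef_rot: [-0.684, 0.72, -0.085, 0.081]
force: [-0.4, -0.3, -1.0]
gripper_width: 0.0392
```

```bash
python3 - <<'E'
from h import *
goal(0)
E
```

```text
t 38.1 tcp [0.6295 0.1343 0.0424] x [-0.051 -0.999  0.   ] z [ 0.233 -0.012 -0.972] F [-0.4 -0.3 -1. ] w 0.0392 q [-0.4   0.55  0.13  1.92  0.03  0.45 -1.95]
tcp goal [0.6285 0.1317 0.0337] d [-0.001  -0.0025 -0.0088] rot [-0.0008  0.0016 -0.0029] O goal [0.5782 0.1356 0.008 ] O now [0.5793 0.138  0.0167]
```

Call:
move_arm --motion '[[[0, -0.0025, -0.004, 0, 0, -0.003, 20], [0, 0, -0.003, 0, 0, 0, 20], [0, 0, 0, 0, 0, 0, 20], [0, 0, 0, 0, 0, 0, 20]]]'

```text
time: 38.43
tcp_pos: [0.629, 0.1312, 0.034]
eef_rot: [-0.683, 0.721, -0.085, 0.08]
force: [0.7, 0.7, -0.2]
gripper_width: 0.0396
```

Call:
move_arm --motion '[[[0, 0, -0.002, 0, 0, 0, 20], [0, 0, 0, 0, 0, 0, 20], [0, 0, 0, 0, 0, 0, 20]]]'

```text
time: 38.68
tcp_pos: [0.6294, 0.1314, 0.0331]
eef_rot: [-0.683, 0.721, -0.085, 0.08]
force: [-3.1, -0.9, 7.0]
gripper_width: 0.0391
```

```bash
python3 - <<'E'
from h import *
goal(0)
E
```

```text
t 38.68 tcp [0.6294 0.1314 0.0331] x [-0.055 -0.999  0.001] z [ 0.232 -0.013 -0.973] F [-3.1 -0.9  7. ] w 0.0391 q [-0.39  0.57  0.13  1.92  0.03  0.43 -1.95]
tcp goal [0.6285 0.1317 0.0337] d [-0.0009  0.0003  0.0006] rot [-0.0004  0.0008  0.0006] O goal [0.5782 0.1356 0.008 ] O now [0.5792 0.1354 0.0074]
```

Same contact pattern; pushing to the lip as before.

Call:
move_arm --motion '[[[-0.002, 0.0001, -0.0005, 0, 0, 0, 20], [0, 0, 0, 0, 0, 0, 20], [-0.002, 0.0001, 0, 0, 0, 0, 20], [0, 0, 0, 0, 0, 0, 20], [0, 0, 0, 0, 0, 0, 20]]]'

```text
time: 39.1
tcp_pos: [0.6283, 0.1316, 0.0335]
eef_rot: [-0.682, 0.721, -0.087, 0.083]
force: [4.7, -2.3, 3.3]
gripper_width: 0.0394
```

Call:
move_arm --motion '[[[-0.002, 0.0001, 0, 0, 0, 0, 20], [0, 0, 0, 0, 0, 0, 20], [0, 0, 0, 0, 0, 0, 20]]]'

```text
time: 39.35
tcp_pos: [0.6269, 0.1317, 0.0337]
eef_rot: [-0.682, 0.721, -0.087, 0.083]
force: [6.4, -1.1, 3.4]
gripper_width: 0.0392
```

```bash
python3 - <<'E'
from h import *
goal(0);s=ctrl.snapshot("side");lm(s,'plaque_a','foot_seat')
E
```

```text
t 39.35 tcp [0.6269 0.1317 0.0337] x [-0.055 -0.998 -0.001] z [ 0.239 -0.012 -0.971] F [ 6.4 -1.1  3.4] w 0.0392 q [-0.4   0.56  0.13  1.94  0.03  0.42 -1.95]
tcp goal [0.6285 0.1317 0.0337] d [ 0.0015  0.0001 -0.0001] rot [-0.0013  0.0073  0.0009] O goal [0.5782 0.1356 0.008 ] O now [0.5769 0.1356 0.0077]
plaque_a [([0.5784, 0.1346, 0.0112], 0.81), ([0.3547, -0.1243, 0.0015], 0.71), ([0.6064, -0.4145, 0.0043], 0.68)]
foot_seat [([0.5718, 0.1415, 0.0087], 0.88)]
```

Call:
move_arm --motion '[[[0.001, 0, 0, 0, 0, 0, 52], [0, 0, 0, 0, 0, 0, 52], [0, 0, 0, 0, 0, 0, 52], [0, 0, 0, 0, 0, 0, 52]]]'

```text
time: 39.83
tcp_pos: [0.6225, 0.1319, 0.0307]
eef_rot: [-0.683, 0.721, -0.084, 0.079]
force: [-0.2, -0.2, -0.4]
gripper_width: 0.0475
```

Call:
move_arm --motion '[[[-0.0024, 0, 0.0097, 0, 0, 0, 52], [-0.0048, 0, 0.02, 0, 0, 0, 52], [-0.007, 0, 0.03, 0, 0, 0, 52], [-0.009, 0, 0.035, 0, 0, 0, 52], [-0.02, -0.02, 0.025, 0, 0, 0, 60]]]'

```text
time: 40.25
tcp_pos: [0.5826, 0.1166, 0.1548]
eef_rot: [-0.685, 0.719, -0.085, 0.083]
force: [2.0, 0.3, 1.8]
gripper_width: 0.051
```

Call:
move_arm --motion '[[[-0.024, -0.033, 0, 0.005, 0.103, 0.025, 66], [-0.024, -0.033, 0, 0.005, 0.103, 0.025, 66], [-0.024, -0.033, 0, 0.005, 0.103, 0.025, 66], [-0.024, -0.033, 0, 0.005, 0.103, 0.025, 66], [-0.024, -0.033, 0, 0.005, 0.103, 0.025, 66]]]'

```text
time: 40.67
tcp_pos: [0.4598, -0.0545, 0.1532]
eef_rot: [0.725, -0.675, -0.107, 0.093]
force: [0.9, 0.0, -1.1]
gripper_width: 0.0607
```

Call:
move_arm --motion '[[[-0.02, -0.033, -0.01, 0.005, 0.103, 0.02, 66], [0, -0.03, -0.02, 0, 0, 0, 66], [0, 0, 0, 0, 0, 0, 66], [0, 0, 0, 0, 0, 0, 66]]]'

```text
time: 41.0
tcp_pos: [0.4391, -0.118, 0.1206]
eef_rot: [0.723, -0.663, -0.145, 0.127]
force: [0.4, 0.2, 0.4]
gripper_width: 0.0607
```

```bash
python3 - <<'E'
from h import *
for n in("side","scene","wrist"):
    s=ctrl.snapshot(n);lm(s,'plaque_a')
    print('spot',[(np.round(d['at'],4).tolist(),round(d['p'],2)) for d in ctrl.spot_in('plaque_a',s)])
    if n=="wrist": c=pix(s,(.415,-.12,.01));print(c);save('w5',s)
app((.4155,-.120),.094)
E
```

```text
plaque_a [([0.5803, 0.1364, 0.0077], 0.79), ([0.3525, -0.1276, -0.0022], 0.63)]
spot [([0.6353, 0.1198, 0.0609], 0.96), ([0.6599, 0.1886, 0.0791], 0.81), ([0.4207, -0.1222, 0.0115], 0.67), ([0.3451, -0.5079, 0.0109], 0.62)]
plaque_a [([0.3238, -0.5674, 0.0028], 0.91), ([0.3527, -0.1279, 0.0045], 0.6), ([0.5844, 0.2061, 0.0058], 0.6), ([0.5797, 0.1302, 0.0074], 0.39)]
spot [([0.3509, -0.507, 0.013], 0.69), ([0.673, 0.12, 0.0817], 0.58), ([0.4221, -0.1217, 0.0152], 0.5), ([0.6791, 0.1898, 0.0818], 0.45)]
plaque_a [([0.3518, -0.1253, -0.0012], 0.78)]
spot [([0.431, -0.1201, 0.0103], 0.55)]
[323.6 210.7]
t 41.45 tcp [ 0.4411 -0.1155  0.1218] x [ 0.084 -0.996 -0.041] z [-0.375  0.006 -0.927] F [ 0.5 -0.3  0.7] w 0.0609 q [ 0.01  0.51  0.19  1.81 -0.03  1.21 -1.27]
goal [ 0.4105 -0.1205 -0.0065] d [-0.0305 -0.0049 -0.1283] rot [-0.0402 -0.0068  0.0098]
```

```bash
python3 - <<'E'
from h import *
s=ctrl.snapshot("wrist")
plaq(s,pix(s,(.415,-.12,.01)),150)
h=s['pixels'];print([pix(s,p).tolist() for p in((.353,-.126,.01),(.477,-.115,.01),(.414,-.1,.01),(.417,-.14,.01))])
s=ctrl.snapshot("side");im=cv2.cvtColor(s['pixels'],cv2.COLOR_RGB2HSV)
print(im[268:284:3,255:313:6].tolist()[2])
E
```

```text
centre [ 0.2941 -0.2384] yaw 0.358 size [205.4 106.5] bbox [368, 238, 104, 122, 7003]
[[322.8, 263.7], [324.1, 141.1], [299.7, 209.3], [346.1, 210.7]]
[[16, 108, 170], [35, 33, 145], [2, 108, 172], [21, 105, 190], [19, 117, 165], [19, 115, 168], [22, 70, 110], [64, 21, 171], [65, 20, 169], [58, 20, 154]]
```

```bash
python3 - <<'E'
from h import *
s=ctrl.snapshot("wrist");im=cv2.cvtColor(s['pixels'],cv2.COLOR_RGB2HSV)
L=[];Rr=[]
for v in range(130,260,6):
    u=np.where(im[v,280:370,1]<70)[0]
    print(v,(u.min()+280,u.max()+280,len(u)) if len(u) else None,end=' ')
    if len(u)>15 and 150<v<235: L.append(ray(s,u.min()+280,v,.01)[:2]);Rr.append(ray(s,u.max()+281,v,.01)[:2])
L=np.array(L);Rr=np.array(Rr)
print();print('slopes',np.polyfit(L[:,0],L[:,1],1),np.polyfit(Rr[:,0],Rr[:,1],1),L[0],Rr[0])
E
```

```text
130 None 136 (np.int64(300), np.int64(346), 47) 142 (np.int64(295), np.int64(347), 53) 148 (np.int64(296), np.int64(347), 52) 154 (np.int64(296), np.int64(347), 52) 160 (np.int64(296), np.int64(347), 52) 166 (np.int64(297), np.int64(346), 50) 172 (np.int64(297), np.int64(346), 50) 178 (np.int64(297), np.int64(346), 50) 184 (np.int64(298), np.int64(346), 35) 190 (np.int64(298), np.int64(345), 34) 196 (np.int64(298), np.int64(345), 35) 202 (np.int64(299), np.int64(345), 34) 208 (np.int64(299), np.int64(345), 34) 214 (np.int64(300), np.int64(344), 33) 220 (np.int64(300), np.int64(344), 33) 226 (np.int64(300), np.int64(344), 32) 232 (np.int64(301), np.int64(344), 29) 238 (np.int64(301), np.int64(343), 30) 244 (np.int64(301), np.int64(343), 22) 250 (np.int64(302), np.int64(343), 20) 256 (np.int64(302), np.int64(342), 33) 
slopes [ 0.10530214 -0.1435571 ] [ 0.10366357 -0.1830984 ] [ 0.46448937 -0.09476337] [ 0.46845788 -0.13463326]
```

```bash
python3 - <<'E'
from h import *
s=ctrl.snapshot("wrist");im=cv2.cvtColor(s['pixels'],cv2.COLOR_RGB2HSV)
m=[(v,int((im[v,305:340,1]<70).sum())) for v in list(range(128,142))+list(range(256,276))];print(m)
for v in(132,134,136,262,266,270): print(v,ray(s,323,v,.01)[:2].round(4),ray(s,323,v,0)[:2].round(4))
s=ctrl.snapshot("side")
a=cv2.cvtColor(s['pixels'],cv2.COLOR_RGB2HSV)
for v in(272,274,276,278): print(v,a[v,248:266,1].tolist(),a[v,300:318,1].tolist())
print(ray(s,258,276,.01),ray(s,310,274,.01))
E
```

```text
[(128, 0), (129, 0), (130, 0), (131, 0), (132, 0), (133, 0), (134, 0), (135, 0), (136, 35), (137, 35), (138, 35), (139, 35), (140, 35), (141, 35), (256, 27), (257, 30), (258, 30), (259, 30), (260, 35), (261, 35), (262, 35), (263, 26), (264, 0), (265, 0), (266, 0), (267, 0), (268, 0), (269, 0), (270, 0), (271, 0), (272, 0), (273, 0), (274, 0), (275, 0)]
132 [ 0.4837 -0.114 ] [ 0.4799 -0.1142]
134 [ 0.4822 -0.1142] [ 0.4784 -0.1143]
136 [ 0.4807 -0.1143] [ 0.4768 -0.1145]
262 [ 0.3552 -0.1264] [ 0.3461 -0.127 ]
266 [ 0.3499 -0.1269] [ 0.3407 -0.1275]
270 [ 0.3445 -0.1274] [ 0.335  -0.1281]
272 [109, 109, 107, 109, 108, 108, 110, 99, 34, 18, 18, 20, 17, 55, 113, 100, 104, 98] [20, 21, 21, 21, 21, 21, 21, 23, 21, 32, 120, 114, 111, 109, 109, 111, 111, 112]
274 [109, 109, 107, 109, 107, 109, 108, 108, 61, 19, 19, 19, 23, 34, 120, 131, 133, 133] [20, 21, 21, 21, 20, 21, 21, 21, 22, 20, 118, 112, 112, 111, 113, 113, 111, 64]
276 [109, 109, 107, 107, 109, 110, 110, 109, 56, 16, 19, 32, 134, 136, 134, 95, 53, 69] [21, 24, 24, 25, 25, 25, 24, 24, 20, 23, 81, 120, 110, 111, 112, 111, 101, 50]
278 [108, 105, 107, 107, 109, 109, 108, 108, 74, 23, 19, 19, 19, 19, 21, 17, 77, 109] [23, 23, 21, 26, 26, 26, 24, 25, 24, 26, 109, 119, 111, 111, 111, 112, 76, 28]
[ 0.35801719 -0.12214264  0.01      ] [ 0.48148402 -0.12525102  0.01      ]
```

Call:
move_arm --motion '[[[-0.008, -0.0015, -0.03, -0.02, -0.0035, 0.01, 66], [-0.008, -0.0015, -0.03, -0.02, -0.0035, 0.01, 66], [-0.008, -0.0015, -0.03, 0, 0, 0, 66], [-0.004, 0, -0.018, 0, 0, 0, 66], [0, 0, 0, 0, 0, 0, 66]]]'

```text
time: 42.12
tcp_pos: [0.4086, -0.1201, 0.0105]
eef_rot: [0.729, -0.657, -0.129, 0.142]
force: [-1.1, 1.3, -0.2]
gripper_width: 0.0605
```

Call:
move_arm --motion '[[[0, 0, 0, 0, 0, 0, 66], [0, 0, 0, 0, 0, 0, 66]]]'

```text
time: 42.28
tcp_pos: [0.414, -0.121, 0.0142]
eef_rot: [0.729, -0.658, -0.126, 0.14]
force: [-0.8, 0.3, 0.1]
gripper_width: 0.0609
```

```bash
python3 - <<'E'
from h import *
app((.4176,-.1197),.104)
lm(ctrl.snapshot("side"),'plaque_a')
E
```

```text
t 42.28 tcp [ 0.414  -0.121   0.0142] x [ 0.103 -0.995  0.   ] z [-0.367 -0.038 -0.929] F [-0.8  0.3  0.1] w 0.0609 q [ 0.    0.64  0.18  1.92 -0.01  0.96 -1.29]
goal [ 0.4126 -0.1202 -0.0065] d [-0.0014  0.0008 -0.0207] rot [0.0003 0.0008 0.0012]
plaque_a [([0.5778, 0.1321, 0.0103], 0.79), ([0.6521, 0.1259, 0.0021], 0.68), ([0.3531, -0.1277, 0.0004], 0.56)]
```

Call:
move_arm --motion '[[[-0.0014, 0.0008, -0.01, 0, 0, 0, 66], [0, 0, -0.006, 0, 0, 0, 66], [0, 0, -0.005, 0, 0, 0, 66], [0, 0, 0, 0, 0, 0, 66], [0, 0, 0, 0, 0, 0, 66]]]'

```text
time: 42.8
tcp_pos: [0.4109, -0.1199, -0.008]
eef_rot: [0.729, -0.658, -0.127, 0.14]
force: [-0.2, -0.1, 0.7]
gripper_width: 0.0606
```

Call:
move_arm --motion '[[[0, 0, 0, 0, 0, 0, 30], [0, 0, 0, 0, 0, 0, 20], [0, 0, 0, 0, 0, 0, 20], [0, 0, 0, 0, 0, 0, 20], [0, 0, 0, 0, 0, 0, 20]]]'

```text
time: 43.22
tcp_pos: [0.4114, -0.12, -0.0075]
eef_rot: [0.729, -0.658, -0.126, 0.14]
force: [-0.1, -0.3, 0.4]
gripper_width: 0.0392
```

Call:
move_arm --motion '[[[0, 0, 0, 0, 0, 0, 20], [0, 0, 0, 0, 0, 0, 20], [0, 0, 0, 0, 0, 0, 20], [0, 0, 0, 0, 0, 0, 20]]]'

```text
time: 43.55
tcp_pos: [0.4114, -0.12, -0.0076]
eef_rot: [0.729, -0.658, -0.126, 0.14]
force: [0.9, -0.4, 1.7]
gripper_width: 0.0395
```

```bash
python3 - <<'E'
from h import *
app((.4176,-.1197),.104);grasp_save((.3554,-.1262),.104); goal(-.07,along=.012,up=.004)
E
```

```text
t 43.55 tcp [ 0.4114 -0.12   -0.0076] x [ 0.103 -0.995 -0.   ] z [-0.368 -0.038 -0.929] F [ 0.9 -0.4  1.7] w 0.0395 q [ 0.    0.67  0.17  1.93 -0.01  0.91 -1.3 ]
goal [ 0.4126 -0.1202 -0.0065] d [ 0.0012 -0.0002  0.0011] rot [ 0.     -0.0007  0.0011]
t 43.55 tcp [ 0.4114 -0.12   -0.0076] x [ 0.103 -0.995 -0.   ] z [-0.368 -0.038 -0.929] F [ 0.9 -0.4  1.7] w 0.0395 q [ 0.    0.67  0.17  1.93 -0.01  0.91 -1.3 ]
t 43.55 tcp [ 0.4114 -0.12   -0.0076] x [ 0.103 -0.995 -0.   ] z [-0.368 -0.038 -0.929] F [ 0.9 -0.4  1.7] w 0.0395 q [ 0.    0.67  0.17  1.93 -0.01  0.91 -1.3 ]
tcp goal [0.6325 0.063  0.0443] d [0.2211 0.183  0.0519] rot [ 0.0156 -0.6113 -0.1521] O goal [0.5821 0.0653 0.0182] O now [ 0.3554 -0.1262  0.    ]
```

Call:
move_arm --motion '[[[0, 0, 0.03, 0, 0, 0, 20], [0, 0, 0.04, 0, 0, 0, 20], [0, 0, 0.04, 0, 0, 0, 20], [0, 0, 0.035, 0, 0, 0, 20], [0.0276, 0.0229, 0, 0, 0, 0, 20]]]'

```text
time: 43.97
tcp_pos: [0.4382, -0.1033, 0.1439]
eef_rot: [0.726, -0.662, -0.123, 0.139]
force: [0.6, -2.2, -0.5]
gripper_width: 0.0396
```

Call:
move_arm --motion '[[[0.0276, 0.0229, 0, 0.0026, -0.102, -0.0254, 20], [0.0276, 0.0229, 0, 0.0026, -0.102, -0.0254, 20], [0.0276, 0.0229, 0, 0.0026, -0.102, -0.0254, 20], [0.0276, 0.0229, 0, 0.0026, -0.102, -0.0254, 20], [0.0276, 0.0229, 0, 0.0026, -0.102, -0.0254, 20]]]'

```text
time: 44.38
tcp_pos: [0.5784, 0.0184, 0.1381]
eef_rot: [-0.695, 0.716, -0.05, 0.046]
force: [0.1, -0.9, -1.9]
gripper_width: 0.0393
```

Call:
move_arm --motion '[[[0.0276, 0.0229, 0, 0.0026, -0.102, -0.0254, 20], [0.0276, 0.0229, 0, 0, 0, 0, 20], [0, 0, 0, 0, 0, 0, 20], [0, 0, 0, 0, 0, 0, 20], [0, 0, 0, 0, 0, 0, 20]]]'

```text
time: 44.8
tcp_pos: [0.6315, 0.063, 0.1368]
eef_rot: [-0.683, 0.721, -0.083, 0.079]
force: [-0.1, -0.4, -1.7]
gripper_width: 0.039
```

```bash
python3 - <<'E'
from h import *
goal(-.07,along=.012,up=.004)
for n in("scene","side"): lm(ctrl.snapshot(n),'plaque_a','foot_seat','bolt_grip')
E
```

```text
t 44.8 tcp [0.6315 0.063  0.1368] x [-0.054 -0.999 -0.   ] z [ 0.228 -0.012 -0.974] F [-0.1 -0.4 -1.7] w 0.039 q [-0.31  0.4   0.16  1.9  -0.02  0.63 -1.77]
tcp goal [0.6325 0.063  0.0443] d [ 0.001   0.0001 -0.0925] rot [ 0.0006 -0.001   0.    ] O goal [0.5821 0.0653 0.0182] O now [0.581  0.0653 0.1107]
plaque_a [([0.3236, -0.5671, 0.0002], 0.92), ([0.5823, 0.2057, 0.0043], 0.68), ([0.5781, 0.0633, 0.11], 0.61), ([0.5763, 0.1352, 0.0102], 0.45)]
foot_seat [([0.5744, 0.1361, 0.007], 0.79)]
bolt_grip [([0.5462, -0.1053, 0.0439], 0.54)]
plaque_a [([0.5802, 0.135, 0.0077], 0.77), ([0.5811, 0.0642, 0.1111], 0.53), ([0.5828, 0.202, 0.0124], 0.41)]
foot_seat [([0.5748, 0.1386, 0.0084], 0.61)]
bolt_grip [([0.5434, -0.1073, 0.0408], 0.51)]
```

Call:
move_arm --motion '[[[0.001, 0, -0.03, 0, 0, 0, 20], [0, 0, -0.03, 0, 0, 0, 20], [0, 0, -0.022, 0, 0, 0, 20], [0, 0, -0.0094, 0, 0, 0, 20], [0, 0, 0, 0, 0, 0, 20]]]'

```text
time: 45.62
tcp_pos: [0.6308, 0.0628, 0.0432]
eef_rot: [-0.683, 0.721, -0.082, 0.078]
force: [-0.2, 0.3, -0.9]
gripper_width: 0.0394
```

Call:
move_arm --motion '[[[-0.0033, 0.0002, -0.0023, 0, 0, 0, 20], [-0.0033, 0.0002, -0.0023, 0, 0, 0, 20], [0, 0, 0, 0, 0, 0, 20], [0, 0, 0, 0, 0, 0, 20]]]'

```text
time: 45.95
tcp_pos: [0.6273, 0.0639, 0.0427]
eef_rot: [-0.683, 0.721, -0.084, 0.081]
force: [-0.5, -0.5, -0.4]
gripper_width: 0.0394
```

```bash
python3 - <<'E'
from h import *
goal(-.07)
E
```

```text
t 45.95 tcp [0.6273 0.0639 0.0427] x [-0.054 -0.999 -0.001] z [ 0.232 -0.011 -0.973] F [-0.5 -0.5 -0.4] w 0.0394 q [-0.29  0.53  0.14  1.96 -0.05  0.43 -1.76]
tcp goal [0.625  0.0634 0.0342] d [-0.0023 -0.0005 -0.0086] rot [-0.0006  0.0026  0.0002] O goal [0.5745 0.0657 0.008 ] O now [0.5769 0.0662 0.0164]
```

Call:
move_arm --motion '[[[-0.001, -0.0005, -0.004, 0, 0, 0, 20], [0, 0, -0.003, 0, 0, 0, 20], [0, 0, 0, 0, 0, 0, 20], [0, 0, 0, 0, 0, 0, 20]]]'

```text
time: 46.28
tcp_pos: [0.6278, 0.0634, 0.0357]
eef_rot: [-0.683, 0.721, -0.085, 0.082]
force: [4.7, 0.4, 3.3]
gripper_width: 0.0393
```

Call:
move_arm --motion '[[[0, 0, -0.0015, 0, 0, 0, 20], [0, 0, 0, 0, 0, 0, 20], [0, 0, 0, 0, 0, 0, 20]]]'

```text
time: 46.53
tcp_pos: [0.6276, 0.0634, 0.035]
eef_rot: [-0.683, 0.721, -0.085, 0.082]
force: [-1.1, -0.2, 13.8]
gripper_width: 0.0394
```

```bash
python3 - <<'E'
from h import *
goal(-.07)
E
```

```text
t 46.53 tcp [0.6276 0.0634 0.035 ] x [-0.054 -0.999 -0.002] z [ 0.234 -0.011 -0.972] F [-1.1 -0.2 13.8] w 0.0394 q [-0.28  0.55  0.14  1.96 -0.05  0.41 -1.76]
tcp goal [0.625  0.0634 0.0342] d [-0.0026  0.     -0.0009] rot [-0.0009  0.0046  0.0003] O goal [0.5745 0.0657 0.008 ] O now [0.5772 0.0658 0.0086]
```

Call:
move_arm --motion '[[[0, 0, 0.001, 0, 0, 0, 20], [-0.002, 0.0001, 0, 0, 0, 0, 20], [0, 0, 0, 0, 0, 0, 20], [0, 0, 0, 0, 0, 0, 20]]]'

```text
time: 46.87
tcp_pos: [0.6263, 0.0634, 0.0352]
eef_rot: [-0.683, 0.721, -0.085, 0.082]
force: [7.5, -0.1, 2.3]
gripper_width: 0.039
```

Call:
move_arm --motion '[[[-0.001, 0.0001, 0, 0, 0, 0, 20], [0, 0, 0, 0, 0, 0, 20], [0, 0, 0, 0, 0, 0, 20]]]'

```text
time: 47.12
tcp_pos: [0.6257, 0.0635, 0.0353]
eef_rot: [-0.683, 0.721, -0.086, 0.082]
force: [7.0, 0.1, 1.7]
gripper_width: 0.0397
```

```bash
python3 - <<'E'
from h import *
goal(-.07);s=ctrl.snapshot("side");lm(s,'plaque_a','foot_seat')
E
```

```text
t 47.12 tcp [0.6257 0.0635 0.0353] x [-0.054 -0.999 -0.002] z [ 0.235 -0.011 -0.972] F [7.  0.1 1.7] w 0.0397 q [-0.29  0.54  0.14  1.97 -0.05  0.4  -1.76]
tcp goal [0.625  0.0634 0.0342] d [-0.0007 -0.     -0.0011] rot [-0.0007  0.0064  0.0004] O goal [0.5745 0.0657 0.008 ] O now [0.5754 0.0658 0.0088]
plaque_a [([0.5769, 0.1331, 0.007], 0.74), ([0.5773, 0.2039, 0.0105], 0.72), ([0.5761, 0.0655, 0.0078], 0.59)]
foot_seat [([0.5713, 0.139, 0.0087], 0.67), ([0.6068, -0.4144, 0.0037], 0.34)]
```

Call:
move_arm --motion '[[[0.0015, 0, -0.0005, 0, 0, 0, 20], [0, 0, 0, 0, 0, 0, 52], [0, 0, 0, 0, 0, 0, 52], [0, 0, 0, 0, 0, 0, 52], [0, 0, 0, 0, 0, 0, 52]]]'

```text
time: 47.68
tcp_pos: [0.6221, 0.0632, 0.0321]
eef_rot: [-0.683, 0.721, -0.083, 0.078]
force: [0.0, 0.0, -0.2]
gripper_width: 0.0476
```

Call:
move_arm --motion '[[[-0.0024, 0, 0.0097, 0, 0, 0, 52], [-0.0048, 0, 0.02, 0, 0, 0, 52], [-0.007, 0, 0.03, 0, 0, 0, 52], [-0.02, 0, 0.035, 0, 0, 0, 52], [-0.035, 0, 0.02, 0, 0, 0, 60]]]'

```text
time: 48.1
tcp_pos: [0.5584, 0.0635, 0.1523]
eef_rot: [-0.682, 0.721, -0.086, 0.083]
force: [1.2, 0.2, 1.7]
gripper_width: 0.0507
```

Call:
move_arm --motion '[[[-0.035, 0, 0.02, 0, 0, 0, 60], [-0.035, 0, 0.02, 0, 0, 0, 60], [-0.035, 0, 0.02, 0, 0, 0, 60], [-0.035, 0, 0.02, 0, 0, 0, 60], [0, 0, 0, 0, 0, 0, 60]]]'

```text
time: 48.52
tcp_pos: [0.4107, 0.0635, 0.2316]
eef_rot: [-0.683, 0.721, -0.084, 0.082]
force: [-0.8, -0.1, -0.6]
gripper_width: 0.0549
```

```bash
python3 - <<'E'
from h import *
st();theta()
for n in("scene","side"):
    s=ctrl.snapshot(n);lm(s,'plaque_a','foot_seat','bolt_grip','bolt_axis')
    print('spot',[(np.round(d['at'],4).tolist(),round(d['p'],2)) for d in ctrl.spot_in('plaque_a',s)])
    u,v=pix(s,[.60,.10,.03]).astype(int)
    if n=="side": a=s['pixels'][v-62:v+63,u-80:u+80]
    else: b=s['pixels'][v-22:v+22,u-75:u+85]
o=np.zeros((600,640,3),np.uint8);o[:440]=cv2.resize(a,(640,440),interpolation=3);o[440:]=cv2.resize(b,(640,160),interpolation=3)
cv2.imwrite('pics/p2.png',o[:,:,::-1])
E
```

```text
t 48.52 tcp [0.4107 0.0635 0.2316] x [-0.053 -0.999 -0.004] z [ 0.233 -0.009 -0.972] F [-0.8 -0.1 -0.6] w 0.0549 q [-0.46 -0.15  0.16  2.27  0.14  0.8  -2.01]
scene [([306.8, 258.3], [302, 257, 12, 4, 31])]
side [([335.9, 258.8], [332, 251, 8, 15, 83])]
plaque_a [([0.3274, -0.5707, 0.0022], 0.85), ([0.576, 0.0655, 0.0097], 0.49), ([0.5784, 0.1305, 0.0104], 0.46), ([0.5459, -0.0758, 0.0003], 0.46), ([0.5846, 0.2086, 0.0077], 0.44)]
foot_seat [([0.5716, 0.1374, 0.01], 0.77), ([0.5755, 0.1291, 0.0055], 0.38)]
bolt_grip [([0.5467, -0.1057, 0.0454], 0.43)]
bolt_axis [([0.6085, -0.4121, 0.0011], 0.49), ([0.5482, -0.0557, 0.0384], 0.41), ([0.5724, 0.0628, 0.01], 0.33)]
spot [([0.6773, 0.1895, 0.0796], 0.63), ([0.6759, 0.122, 0.0808], 0.62), ([0.6705, 0.0553, 0.0854], 0.59)]
plaque_a [([0.5406, -0.0747, 0.0034], 0.69), ([0.575, 0.0654, 0.008], 0.65), ([0.58, 0.2046, 0.0104], 0.58), ([0.5725, 0.1355, 0.0106], 0.39)]
foot_seat [([0.5773, 0.1386, 0.0072], 0.85), ([0.5767, 0.1354, 0.0103], 0.68)]
bolt_grip [([0.5452, -0.1081, 0.0386], 0.43)]
bolt_axis [([0.5778, 0.1374, 0.0091], 0.55), ([0.5454, -0.0572, 0.0333], 0.52)]
spot [([0.6305, 0.1217, 0.0554], 0.97), ([0.3476, -0.5101, 0.0102], 0.95), ([0.6255, 0.0588, 0.0551], 0.93), ([0.6295, 0.1975, 0.0557], 0.86)]
```

View pics/p2.png

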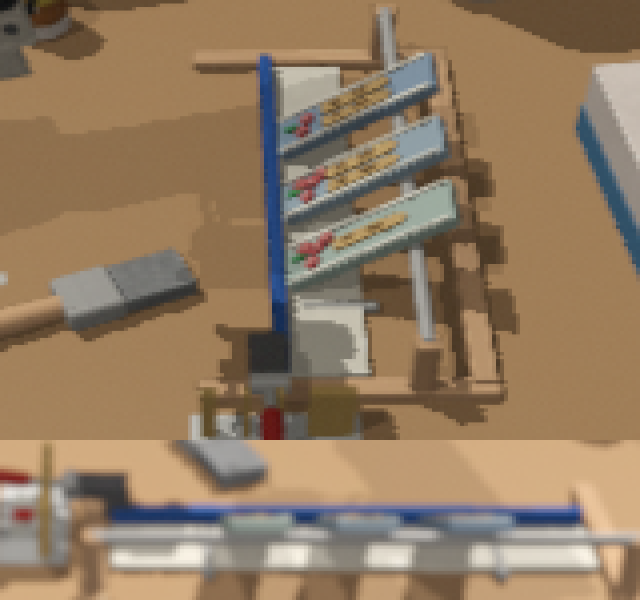

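All three plaques lean side by side against the lip and bar. The handle is down and the bystanders are where they were. Handing in.

```bash
python3 -c "
from h import *
s=ctrl.snapshot('side');lm(s,'paint_pot','varnish_jar','sanding_block','brush')
print(ctrl.hand_in())"
```

```text
paint_pot [([0.6061, -0.4144, 0.005], 0.67)]
varnish_jar [([0.6076, -0.4152, 0.0061], 0.65), ([0.4121, 0.377, 0.0015], 0.49)]
sanding_block [([0.4983, -0.4731, 0.0013], 0.81)]
brush [([0.4278, 0.0446, -0.0034], 0.71), ([0.5429, -0.0802, 0.0015], 0.53), ([0.6501, 0.1278, 0.0039], 0.33)]
the job is handed in; nothing more can be done
None
```

I pulled the foot rail out and locked it at the middle notch, the one with the red tag. All three painted plaques now lean on the rack, and the job is handed in (clock about 49 s, limit 208 s).

**What I did**
- **Handle:** It slipped out of the fingers partway through the swing. By then it was already in the right notch, so I pressed it down to its stop with closed fingers.
- **Plaques:** I placed mid-blue, sky-blue and grey-green at rack y of about +70, 0 and −70 mm, between two guide rods that cross the floor. I pushed each one to the lip until the rail spring resisted at about 7 N. I found no off-white plaque and left the orange look-alike alone.
- **Re-grasp:** The mid-blue plaque had to be set down once in front of the rack and picked up again with the hand tilted back. The first hold ran two wrist joints to their limits.

**Last checks**
- **Rail and handle:** Pictures put the rail about 41 mm out, as expected when locked there. The handle is at about 80° from upright, nearly level.
- **Plaque ends:** Rose ends were measured within about 6 mm of the expected seat, which is roughly the network error.
- **Bystanders:** All four were found within about 6 mm of their first positions, except that one varnish jar guess landed on the paint pot.

**Disagreement:** The true fingertips are about 12 mm shorter than stated. I found this from contact and the pictures, and corrected for it. I saw no sign of a plaque being knocked aside.

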